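Cure a casting under the UV lamp

ROBOT

A 7-joint arm with a two-finger parallel gripper is mounted at the origin on a cart in front of the work surface, level with it; the furniture and walls round the work are solid. World frame = base frame: x ahead of the robot, y to its left, z up, the work surface at z = 0. Lengths are in mm, angles in rad, forces in N, time in s.
With the tool pointing down it reaches from about 400 to 875 mm from the base axis. Payload 4.4 kg.
Tool frame: the origin (TCP) lies midway between the tips of the shut fingers; the grasp point (between the pads) lies 19 mm behind it; x points along the fingers, z is the direction in which the jaws open and shut, and the axes are right-handed (so a half turn about x gives the same grasp; the last joint's range is limited). The gripper opens to 85 mm and grips with 20 to 120 N. Pads are 22 mm wide; open, the fingers measure 114 mm over their backs; the gripper's body (76 mm by 85 mm) begins 54 mm behind the grasp point. The pads swing forward as they close: fully open they stand 13 mm farther back than shut.
Start: joints at [-0.066, 0.628, 0.038, 1.517, -0.027, 0.996, -0.02], TCP at [650.014, 0.028, 210.713] pointing down, gripper open.
Joint ranges: [-3.06, 3.06], [-0.37, 2.12], [-1.25, 1.32], [0.18, 2.47], [-1.1, 4.24], [0.23, 1.98], [-2.94, 2.94]. Speed limits (rad/s): [2.57, 2.57, 3.14, 3.14, 3.14, 3.14, 3.14].

INTERFACE

Orientations are given as [roll, pitch, yaw] about the fixed x, y, z axes, in that order (R = Rz(yaw) Ry(pitch) Rx(roll)).
In Python, from cell import ctrl gives the robot as it stands. The module is installed in compiled form; this text tells all that it offers.
- The arm moves only by the tool servo_tool, never from a script. Its argument "rows" is a list of rows, each an object of numbers: "dx", "dy", "dz": the shift along the tool's x, y, z in units of 750 mm (1.0 is 750 mm); "wx", "wy", "wz": the turn, a rotation vector about the tool's x, y, z in units of 6 degrees (1.0 is 6 degrees); "fingers": the closure, from 0 (fully open) to 1 (shut). In form: [{"dx": .., "dy": .., "dz": .., "wx": .., "wy": .., "wz": .., "fingers": ..}, ...]. A call has 1 to 5 rows; each row shifts and turns the commanded pose from where the row before left it, along the tool's axes as they then stand; what a row does not reach is not made up. A row lasts 1/8 s, in which the tool goes at most 62.5 mm and 10.7 degrees, less where a joint would pass 70% of its speed; a pose out of reach is approached as far as the arm can. A call with a number of a shift or a turn outside -1 to 1 is refused whole. A call with a gripper value outside its range is refused whole. The fingers move at their own pace and stop on an object; the grip force is fixed at half the most. Time passes only in rows, so rows that do not move let the fingers close. It gives the time, the measured TCP pose, the force and the opening at its end, in the units of the state.
- ctrl.read_state(): the state, without advancing time (a new reading comes with each control period).
- ctrl.get_image(name): name is "side" or "top" or "wrist"; returns the picture (480x640x3 uint8, red, green, blue); there is no depth.
- ctrl.camera_info(name): a dict with "fovy" (degrees; the focal length in pixels is half the picture's height over the tangent of half this angle, whatever the lens; pixels are square), "cx", "cy" (the principal point, pixels), "k1" (the pictures are not rectified: a ray, as slopes to the right and down, at radius r is drawn at 1 + k1 r^2 times it, then the intrinsics apply), "R" (3x3) and "t" (3): a world point X has camera coordinates R X + t. Camera axes: x right, y down, z forward; pixel columns grow to the right and rows downward; lengths in mm; the calibration is good to about 2 mm. A picture is of the moment at which its call begins: read the wrist's pose just before it. camera_info takes no time and is no camera call; for the wrist camera it gives the pose at the moment of the call.
- ctrl.finish_job(): hands the job in, once; it reports no verdict.
Trained networks look in the newest picture that a camera, given by its name, has taken for a name from the list of things; names that differ only in an ending like _2 or _b are one class to them, and where a whole thing is asked for, a point or a joint stands for the part that bears it (a point fixed in the world has none). Each returns a list of dicts, best first, with "conf" (0 to 1); they miss things now and then, are a little off and sometimes report something else, mostly with a low value. They report only what shows in the picture. A call takes as long as a camera call.
- ctrl.search_frame(label, camera): "extent" ([centre column, centre row, width, height] in pixels, round what is visible of it).
- ctrl.silhouettes(label, camera): "region" (480x640 bool, what is visible of it) and "extent" ([centre column, centre row, width, height] in pixels, round what is visible of it).
- ctrl.mark_of(label, camera): "point" ([column, row] in pixels: a listed point, or the origin of a listed thing).
The state is a dict: "clock": time; "qpos": joint angles; "qd": joint speeds; "tau": joint torques, N m; "eef_pos": TCP position; "tool_rot": TCP orientation; "force": force on the tool from outside, world axes, zero at the start; "torque": the same for the moment, N m; "width": finger opening in mm.
Only numpy, scipy, OpenCV 4.12 (cv2) and the standard library are available. Lean on these libraries where they do the work, as an engineer would, in place of code of your own. Each camera call takes 0.05 s, during which the arm holds its last target.

TASK

Lay the zigzag resin casting flat in the white tray of the UV curing station, then fold the amber shield at its front fully upright, then fold the lamp panel down and set it at 60 degrees above level (pointer at the long red mark of the quadrant). Last, press the green start button fully home and let go; leave the green cup, the tape roll and the cast disc at the front left where they are.

Things in the scene. Friction and masses are not known exactly. Their poses are not given: they have to be found in the camera images.
- station: Grey UV curing station fixed to the worktop. Origin: on the worktop, under its middle; own x to its back, y to its left, z up. Base plate x -95 to +105, y -190 to +120 mm, top at z 22. Rear hinge cheeks at x 80, y +-99, up to z 70. A thin quadrant at y +104, 90 mm in radius about the lamp hinge, has a long red mark at 60 degrees.
- bed (a point): Centre of the white tray's inner floor, at (-18, 0, 27) mm in the station's frame, station's axes. Inside 88 mm in x and 158 mm in y; rim 4 mm wide and 5 mm high above the inner floor.
- lamp_panel (a joint): Angle of the lamp panel above level (rad): 0 = level over the tray, 1.571 = upright, stops at 1.8. Hinge line along the station's y at x 80, z 60 mm. Stiff: it stays where it is left. Panel 14 mm thick (fins 12.5 mm out on the back), 180 mm wide, its far edge 105 mm from the hinge, then the tab.
- lamp_tab (a point): Grip point in the middle of the lamp panel's black tab, 128 mm from the hinge. Tab 56 mm wide (y), 10 mm thick, its end 141 mm from the hinge. Own x points along the panel towards the hinge, y along the hinge line, z out of the back of the panel.
- shield (a joint): Angle of the amber shield above level (rad): 0 = lying level towards the robot, 1.571 = fully upright, at its stop. Hinge line along the station's y at x -85, z 26 mm. Stiff: it stays where it is left.
- shield_edge (a point): Middle of the shield's black outer edge, 70 mm from its hinge. Shield 164 mm wide, 8 mm thick at this edge, 5 mm elsewhere. Own x points along the shield towards its hinge.
- start_button_top (a point): Centre of the top of the green start button (30 mm across) on the black switch block at the right of the station; at (-50, -155) mm in the station's frame. Travel 6 mm straight down, about 5 N, springs back.
- start_button (a joint): Travel of the start button (m): 0 = out, 0.006 = fully pressed.
- zig_b: Cream zigzag resin casting, 46 x 119 x 12 mm; origin at the centre of its underside, long axis along its own y, z up. Grasp it across its own x.
- mixing_cup: Green mixing cup, 62 mm across, 56 mm high, origin under its centre. Leave alone.
- masking_tape: Roll of cream masking tape lying flat, 89 mm across, 20 mm high, origin under its centre. Leave alone.
- disc_b: Cream cast disc with a cross bar, 80 x 116 x 13 mm, lying at the front left, origin under its centre. Leave alone.

How it is judged:
By the outcome, as a careful person would: the job done as asked, in the order asked, and still so for the second after the job is handed in, with the robot touching nothing.
It also fails if it takes over 64 s, if anything falls off the work surface, if the arm or the gripper's body presses on something with over 40 N, if the wrist force passes 120 N, or if a joint passes its speed limit or range.

## Working session

There is one attempt and no reset: what is moved stays moved. The work goes in short steps, Python scripts to look and compute and a tool call to move; the robot and the scene stay as the last step left them, time stands still between calls to the robot, and variables do not carry over. Pictures are saved under pics/ and viewed, and the job is handed in when it is done.

Besides the shell and the picture viewer there is one more tool, called after ">>>" by a JSON object that holds its "name" and its "arguments". servo_tool: Moves the arm, as the interface text tells. Its arguments: {"type":"object","properties":{"rows":{"type":"array"}},"required":["rows"]}

```bash
mkdir -p pics
cat > h.py <<'E'
import numpy as np, cv2
from cell import ctrl
from scipy.spatial.transform import Rotation as Ro
def K(n):
    i=ctrl.camera_info(n); f=240/np.tan(np.radians(i['fovy'])/2)
    return i,f
def proj(n,X,i=None):
    i=i or ctrl.camera_info(n); f=240/np.tan(np.radians(i['fovy'])/2)
    c=np.atleast_2d(X)@np.array(i['R']).T+np.array(i['t']); s=c[:,:2]/c[:,2:]
    s=s*(1+i['k1']*(s**2).sum(1,keepdims=True))
    return s*f+[i['cx'],i['cy']]
def ray(n,p,i=None):
    i=i or ctrl.camera_info(n); f=240/np.tan(np.radians(i['fovy'])/2)
    d=(np.atleast_2d(p)-[i['cx'],i['cy']])/f; s=d.copy()
    for _ in range(30): s=d/(1+i['k1']*(s**2).sum(1,keepdims=True))
    R=np.array(i['R']);o=-R.T@np.array(i['t'])
    return o,np.c_[s,np.ones(len(s))]@R
def onz(n,p,z,i=None):
    o,d=ray(n,p,i); return o+d*((z-o[2])/d[:,2:])
def snap(n,f):
    i=ctrl.camera_info(n); im=ctrl.get_image(n); cv2.imwrite('pics/'+f+'.png',im[:,:,::-1]); return im,i
E
python3 - <<'E'
from h import *
np.set_printoptions(precision=1,suppress=True)
print(ctrl.read_state())
for n in ['top','side','wrist']:
    im,i=snap(n,n+'0'); R=np.array(i['R']);print(n,i['fovy'],i['cx'],i['cy'],i['k1'],-R.T@np.array(i['t']))
    if n=='wrist':continue
    for l in ['station','bed','lamp_tab','shield_edge','start_button_top','zig_b','mixing_cup','masking_tape','disc_b']:
        try: print(n,l,[(np.array(m['point']),round(m['conf'],2)) for m in ctrl.mark_of(l,n)[:3]])
        except Exception as e: print(l,e)
E
```

```text
{'clock': 0.0, 'qpos': array([-0.1,  0.6,  0. ,  1.5, -0. ,  1. , -0. ]), 'qd': array([-0.,  0., -0., -0.,  0., -0.,  0.]), 'tau': array([ -0. , -56.3,   1.2, -19.3,   0. ,   0. ,  -0. ]), 'eef_pos': array([649.3,   0. , 209.8]), 'tool_rot': array([-3.1,  1.6, -3.1]), 'force': array([ 0.4,  0.9, -0.9]), 'torque': array([ 0., -0., -0.]), 'width': 85.37970210702807}
top 44.7756287273464 325.4696100275286 235.1294835507427 -0.045346122583125086 [ 302.4  -72.7 1474.1]
top station [(array([369.8, 321.6]), 0.24)]
top bed []
top lamp_tab [(array([252.6, 165.9]), 0.6)]
top shield_edge []
top start_button_top [(array([331.6, 241.6]), 0.62)]
top zig_b [(array([425.5, 249. ]), 0.59)]
top mixing_cup [(array([382.3, 189.8]), 0.74)]
top masking_tape [(array([373.1, 322.3]), 0.71)]
top disc_b [(array([195.5, 314.7]), 0.66), (array([424.9, 246.6]), 0.56)]
side 56.446763618340604 311.22260928475777 237.50039302893103 -0.07518314917422718 [451.  928.8 490.2]
side station []
side bed [(array([291.1, 276.9]), 0.81)]
side lamp_tab [(array([230.8, 202. ]), 0.93)]
side shield_edge [(array([342.6, 254.2]), 0.65)]
side start_button_top [(array([310.4, 236.1]), 0.49)]
side zig_b [(array([292.2, 276. ]), 0.52), (array([320.2, 219.5]), 0.49)]
side mixing_cup [(array([263.8, 231.1]), 0.89)]
side masking_tape [(array([388.8, 242.3]), 0.6)]
side disc_b []
wrist 67.42264530573834 317.77069257045406 235.51990983134843 -0.05015195144475503 [650.3  82.5 373.5]
```

View pics/top0.png

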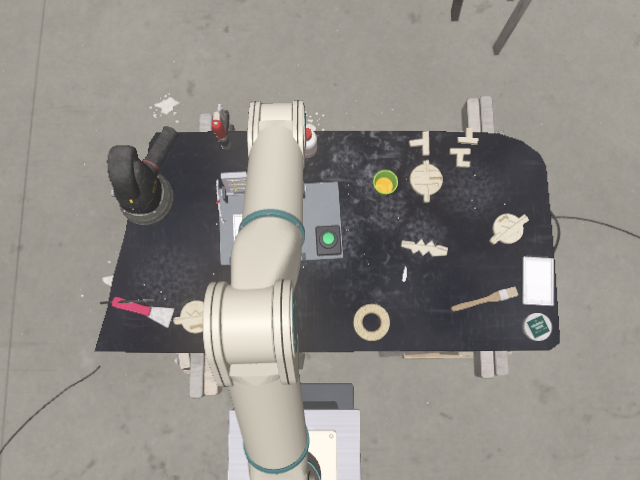

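View pics/side0.png

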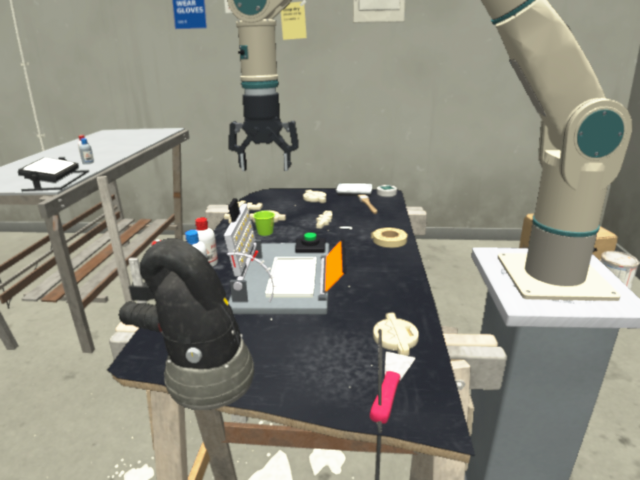

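View pics/wrist0.png

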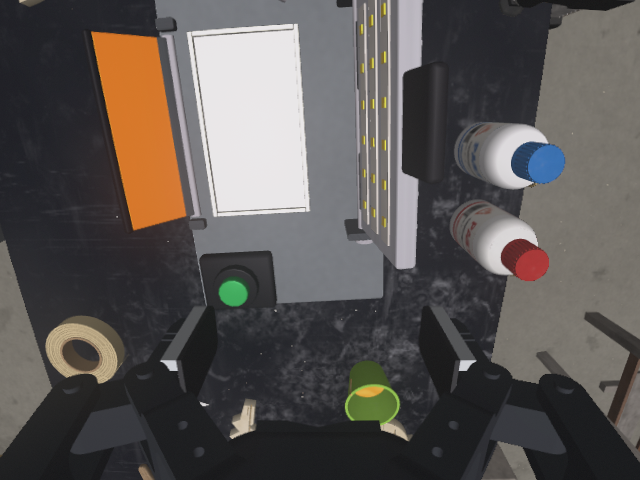

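Run:
```python
from h import *
from scipy.optimize import least_squares
np.set_printoptions(precision=1,suppress=True)
im=cv2.imread('pics/wrist0.png'); i=ctrl.camera_info('wrist')
hsv=cv2.cvtColor(im,cv2.COLOR_BGR2HSV)
m=((hsv[:,:,1]<25)&(hsv[:,:,2]>200)).astype(np.uint8); m[:, 340:]=0; m[230:]=0
m=cv2.morphologyEx(m,cv2.MORPH_OPEN,np.ones((3,3)))
c=max(cv2.findContours(m,0,2)[0],key=cv2.contourArea); box=cv2.approxPolyDP(cv2.convexHull(c),8,True)[:,0]; print(box)
# order: by image
tr={'fl':(-66,83),'bl':(30,83),'br':(30,-83),'fr':(-66,-83)}
b=box.astype(float); s=b.sum(1); d=b[:,0]-b[:,1]
pts={'fl':b[s.argmin()],'br':b[s.argmax()],'bl':b[d.argmax()],'fr':b[d.argmin()]}
S=[];P=[]
for k in tr: S.append((*tr[k],32)); P.append(pts[k])
S+= [(105,-190,22),(-95,-190,22)];P+=[(384,298),(206,305)]
S=np.array(S,float);P=np.array(P)
def T(p,S): 
    c,s=np.cos(p[2]),np.sin(p[2]); return np.c_[p[0]+c*S[:,0]-s*S[:,1],p[1]+s*S[:,0]+c*S[:,1],S[:,2]]
r=least_squares(lambda p:(proj('wrist',T(p,S),i)-P).ravel(),[600,80,0],loss='soft_l1')
print(r.x[:2],r.x[2]); print((proj('wrist',T(r.x,S),i)-P))
for cam,q in [('top',(425.5,249)),('top',(382.3,189.8)),('top',(373.1,322.3)),('top',(195.5,314.7)),('side',(320.2,219.5))]:
    print(cam,q,onz(cam,q,6))
p=r.x
print('btn proj wrist',proj('wrist',T(p,np.array([(-50,-155,z) for z in (40.,50,60)])),i), 'top',proj('top',T(p,np.array([(-50,-155,z) for z in (40.,50,60)]))))
for a in range(0,100,10):
    ar=np.radians(a)
    E=T(p,np.array([(-85-70*np.cos(ar),0,26+70*np.sin(ar)),(-85-70*np.cos(ar),82,26+70*np.sin(ar)),(-85-70*np.cos(ar),-82,26+70*np.sin(ar))]))
    print('shield',a,proj('side',E[:1]),proj('wrist',E[1:],i).ravel())
for a in range(80,105,4):
    ar=np.radians(a)
    E=T(p,np.array([(80-128*np.cos(ar),0,60+128*np.sin(ar))]))
    print('lamp',a,proj('side',E),proj('wrist',E,i),proj('top',E))
for l in ['lamp_tab','shield_edge','start_button_top','zig_b','mixing_cup','masking_tape','bed','station']:
    print(l,[(np.array(m['point']),round(m['conf'],2)) for m in ctrl.mark_of(l,'wrist')[:3]])
```

```text
[[297  24]
 [308 210]
 [218 210]
 [194  38]]
[608.7  72.6] 0.05675779942611508
[[-7.2 -7.7]
 [ 1.4 -2.3]
 [ 2.8  0.8]
 [-4.1  6.3]
 [ 1.   0.6]
 [-0.7  2.5]]
top (425.5, 249) [[ 547.7 -332.6    6. ]]
top (382.3, 189.8) [[ 704.4 -225.3    6. ]]
top (373.1, 322.3) [[ 362.4 -195.1    6. ]]
top (195.5, 314.7) [[382.1 249.6   6. ]]
side (320.2, 219.5) [[ 561.7 -326.7    6. ]]
btn proj wrist [[237.7 284.7]
 [235.6 289.2]
 [233.4 293.9]] top [[328.8 239.2]
 [328.8 238.4]
 [328.9 237.7]]
shield 0 [[354.7 275.9]] [ 92.   42.3 129.7 218.7]
shield 10 [[354.3 271. ]] [ 84.9  39.7 124.7 222.1]
shield 20 [[352.9 266.1]] [ 80.   36.7 121.7 225.5]
shield 30 [[350.5 261.5]] [ 77.6  33.5 121.  228.7]
shield 40 [[347.3 257.4]] [ 78.1  30.  122.8 231.7]
shield 50 [[343.3 253.7]] [ 81.9  26.4 127.3 234.2]
shield 60 [[338.6 250.8]] [ 89.   22.9 134.5 236.2]
shield 70 [[333.4 248.6]] [ 99.4  19.7 144.2 237.5]
shield 80 [[327.8 247.3]] [112.9  16.9 156.2 238. ]
shield 90 [[322.1 246.9]] [128.8  14.8 170.  237.6]
lamp 80 [[252.2 207.4]] [[349.9 127.2]] [[258.9 185.3]]
lamp 84 [[247.9 206.9]] [[367.8 126.3]] [[258.7 181.4]]
lamp 88 [[243.6 206.6]] [[385.9 125.4]] [[258.5 177.6]]
lamp 92 [[239.4 206.7]] [[403.9 124.4]] [[258.4 173.9]]
lamp 96 [[235.1 207. ]] [[421.4 123.5]] [[258.3 170.2]]
lamp 100 [[231.  207.6]] [[438.2 122.5]] [[258.2 166.7]]
lamp 104 [[226.9 208.5]] [[454.1 121.6]] [[258.1 163.4]]
lamp_tab [(array([426. , 126.2]), 0.98)]
shield_edge [(array([104.5, 138.8]), 0.59)]
start_button_top [(array([231. , 294.8]), 0.98)]
zig_b [(array([245.5, 429.7]), 0.68), (array([275. , 123.3]), 0.57)]
mixing_cup [(array([367.3, 373.6]), 0.81)]
masking_tape [(array([ 87.9, 342.1]), 0.65), (array([363.5, 371.8]), 0.19)]
bed [(array([252.3, 124.9]), 0.92)]
station [(array([274.4, 124.2]), 0.73)]
```

Run:
```python
import cv2
a=cv2.imread('pics/top0.png')[120:290,340:560]; b=cv2.imread('pics/side0.png')[180:330,200:400]
cv2.imwrite('pics/c1.png',cv2.resize(a,None,fx=3.5,fy=3.5,interpolation=cv2.INTER_CUBIC));cv2.imwrite('pics/c2.png',cv2.resize(b,None,fx=4,fy=4,interpolation=cv2.INTER_CUBIC))
```

```text
(no output)
```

View pics/c1.png

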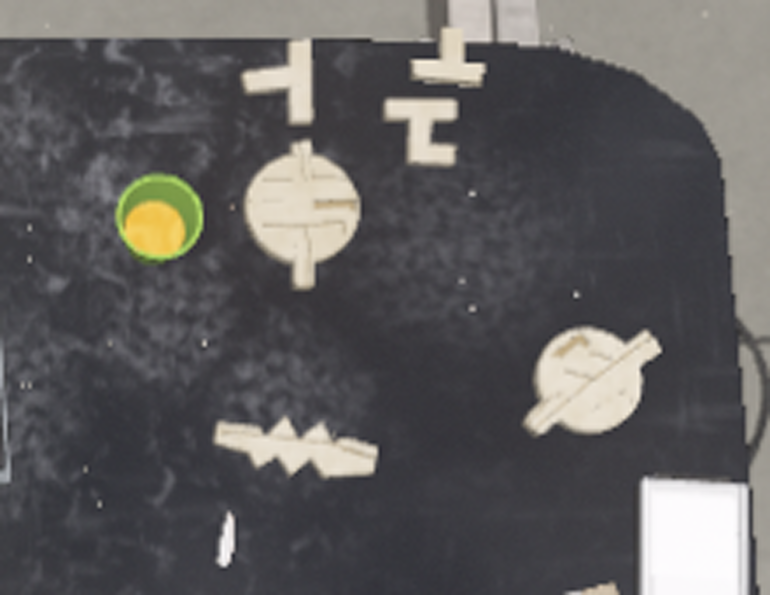

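View pics/c2.png

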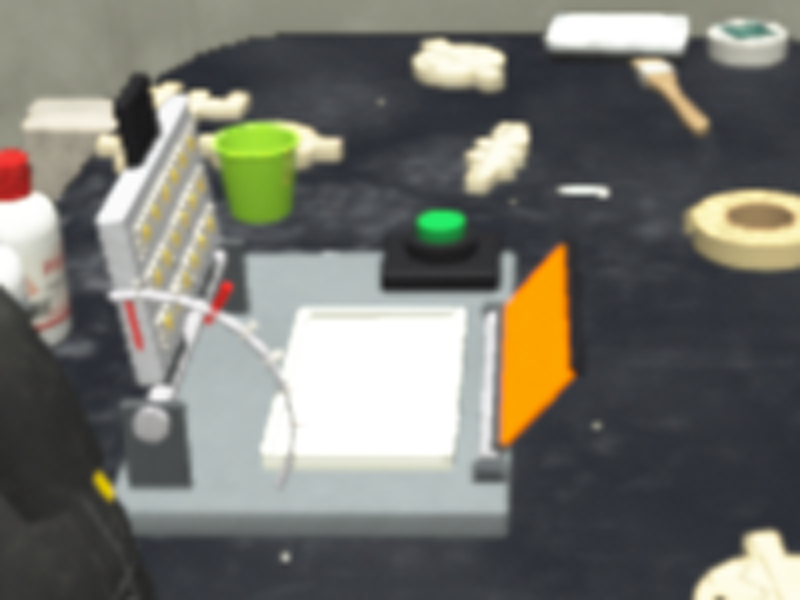

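Run:
```python
import cv2
b=cv2.imread('pics/wrist0.png')[0:320,80:480]
cv2.imwrite('pics/c3.png',cv2.resize(b,None,fx=1.875,fy=1.875,interpolation=cv2.INTER_CUBIC))
```

```text
(no output)
```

View pics/c3.png

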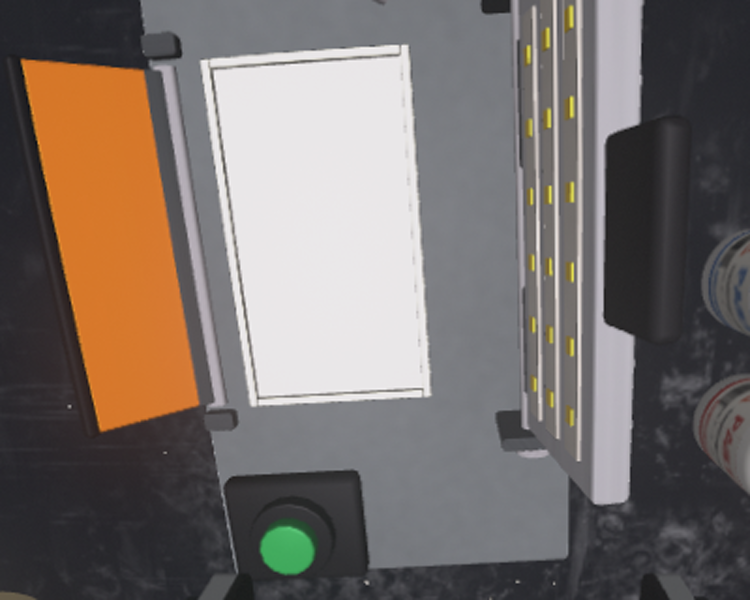

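```bash
cat >> h.py <<'E'
def T(p,S):
    S=np.atleast_2d(np.array(S,float)); c,s=np.cos(p[2]),np.sin(p[2]); return np.c_[p[0]+c*S[:,0]-s*S[:,1],p[1]+s*S[:,0]+c*S[:,1],S[:,2]]
E
python3 - <<'E'
from h import *
from scipy.optimize import least_squares
np.set_printoptions(precision=1,suppress=True)
i=ctrl.camera_info('wrist')
S=np.array([(-66,83,32),(30,83,32),(30,-83,32),(-66,-83,32),(105,-190,22),(-95,-190,22),(-18,0,27)],float)
P=np.array([(187.2,32),(298.1,23.5),(309.3,211.2),(213.3,216),(382.9,297),(206.9,305.6),(252.3,124.9)])
r=least_squares(lambda p:(proj('wrist',T(p,S),i)-P).ravel(),[600,80,0],loss='soft_l1')
print(r.x,'yaw',np.degrees(r.x[2])); print((proj('wrist',T(r.x,S),i)-P))
p=r.x
np.save('st.npy',p)
print(proj('side',T(p,(-18,0,27))))
print('btn proj wrist',proj('wrist',T(p,np.array([(-50,-155,z) for z in (40.,50,55,60)])),i), 'top',proj('top',T(p,np.array([(-50,-155,z) for z in (40.,50,60)]))))
for a in range(0,100,10):
    ar=np.radians(a)
    E=T(p,np.array([(-85-70*np.cos(ar),0,26+70*np.sin(ar)),(-85-70*np.cos(ar),82,26+70*np.sin(ar)),(-85-70*np.cos(ar),-82,26+70*np.sin(ar))]))
    print('shield',a,proj('side',E[:1]),proj('wrist',E[1:],i).ravel())
# zig silhouette
for cam in ['top']:
  ctrl.get_image(cam)
  for s in ctrl.silhouettes('zig_b',cam):
    e=s['extent']; print(s['conf'],e)
    ys,xs=np.nonzero(s['region']); w=onz(cam,np.c_[xs,ys],12)[:,:2]
    (c,sz,an)=cv2.minAreaRect(w.astype(np.float32)); mu=w.mean(0); ev,V=np.linalg.eigh(np.cov(w.T)); print(c,sz,an,mu,np.degrees(np.arctan2(V[1,1],V[0,1])))
E
```

```text
[608.2  72.4   0.1] yaw 3.0837976351238
[[-0.8 -1.8]
 [-0.  -1.5]
 [ 0.6 -0.1]
 [-0.2  0.3]
 [ 1.1  2. ]
 [-2.6  1.8]
 [ 0.6  1.1]]
[[292.3 275.6]]
btn proj wrist [[236.7 284.7]
 [234.6 289.2]
 [233.5 291.5]
 [232.3 293.9]] top [[328.8 239.6]
 [328.9 238.8]
 [328.9 238.1]]
shield 0 [[354.9 276. ]] [ 91.5  41.9 128.9 218.5]
shield 10 [[354.5 271. ]] [ 84.4  39.3 123.9 221.9]
shield 20 [[353.1 266.2]] [ 79.5  36.4 120.8 225.2]
shield 30 [[350.8 261.6]] [ 77.1  33.1 120.1 228.5]
shield 40 [[347.6 257.4]] [ 77.6  29.7 121.8 231.5]
shield 50 [[343.6 253.8]] [ 81.4  26.1 126.3 234. ]
shield 60 [[338.9 250.8]] [ 88.5  22.7 133.5 236. ]
shield 70 [[333.7 248.6]] [ 98.9  19.5 143.2 237.4]
shield 80 [[328.1 247.3]] [112.4  16.7 155.2 237.9]
shield 90 [[322.4 246.9]] [128.3  14.7 169.  237.6]
0.98 [425.4, 248.8, 41.9, 13.3]
(549.5244140625, -327.23004150390625) (118.4283218383789, 37.88401412963867) 79.34768676757812 [ 548.4 -329.5] 80.34311679901884
```

Run:
```python
from h import *
np.set_printoptions(precision=4,suppress=True)
s=ctrl.read_state(); print(s['clock'],s['eef_pos']); R=Ro.from_euler('xyz',s['tool_rot']).as_matrix(); print(R)
```

```text
1.55 [650.0262   0.0517 210.6998]
[[ 0. -0.  1.]
 [ 0.  1.  0.]
 [-1.  0.  0.]]
```

>>> {"name": "servo_tool", "arguments": {"rows": [{"dy": -0.03, "dz": -0.01}, {"dy": -0.065, "dz": -0.02}, {"dy": -0.065, "dz": -0.02}, {"dy": -0.065, "dz": -0.02}, {"dy": -0.065, "dz": -0.02}]}}

```text
schema error: expected keys dx, dy, dz, wx, wy, wz, fingers
```

>>> {"name": "servo_tool", "arguments": {"rows": [{"dy": -0.065, "dz": -0.02, "dx": 0.02}, {"dy": -0.065, "dz": -0.02, "dx": 0.02}, {"dy": -0.02, "dz": -0.005, "dx": 0.02, "wx": 0.85}, {"wx": 0.85, "dx": 0.01}, {}]}}

```text
schema error: expected keys dx, dy, dz, wx, wy, wz, fingers
```

Run:
```python
from h import *
np.set_printoptions(precision=2,suppress=True)
s=ctrl.read_state(); print(s['clock'],s['eef_pos'],s['force']); R=Ro.from_euler('xyz',s['tool_rot']).as_matrix(); print(R)
im,i=snap('wrist','w1')
for s in ctrl.silhouettes('zig_b','wrist'):
    ys,xs=np.nonzero(s['region']); w=onz('wrist',np.c_[xs,ys],12,i)[:,:2]
    (c,sz,an)=cv2.minAreaRect(w.astype(np.float32)); mu=w.mean(0); ev,V=np.linalg.eigh(np.cov(w.T)); print(s['conf'],s['extent'],c,sz,an,mu,np.degrees(np.arctan2(V[1,1],V[0,1])))
for m in ctrl.mark_of('zig_b','wrist'): print(m, onz('wrist',m['point'],0,i))
```

```text
1.55 [650.03   0.05 210.7 ] [-0.56  0.09  0.13]
[[ 0. -0.  1.]
 [ 0.  1.  0.]
 [-1.  0.  0.]]
0.87 [243.4, 418.1, 25.2, 40.8] (555.2900390625, -296.8909912109375) (73.53334045410156, 32.34558868408203) 74.47180938720703 [ 554.01 -295.89] 68.2493608751077
{'point': [247.2, 430.4], 'conf': 0.97} [[ 553.06 -328.39    0.  ]]
```

View pics/w1.png

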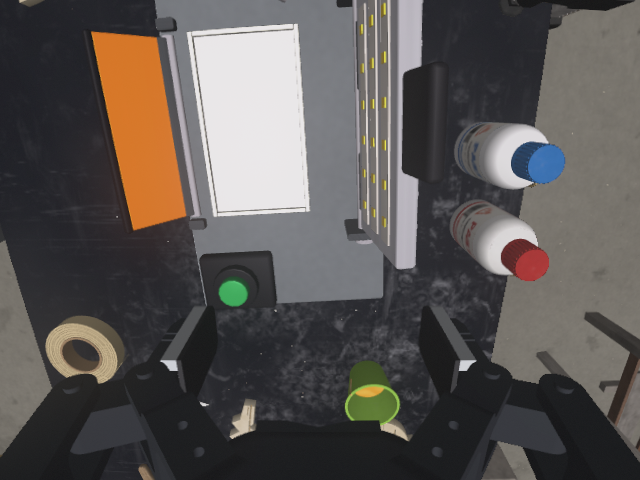

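The rows need all seven keys; the arm has not moved.

>>> {"name": "servo_tool", "arguments": {"rows": [{"dx": 0, "dy": -0.03, "dz": -0.01, "wx": 0, "wy": 0, "wz": 0, "fingers": 0}, {"dx": 0, "dy": -0.065, "dz": -0.02, "wx": 0, "wy": 0, "wz": 0, "fingers": 0}, {"dx": 0, "dy": -0.065, "dz": -0.02, "wx": 0, "wy": 0, "wz": 0, "fingers": 0}, {"dx": 0, "dy": -0.065, "dz": -0.02, "wx": 0, "wy": 0, "wz": 0, "fingers": 0}, {"dx": 0, "dy": -0.065, "dz": -0.02, "wx": 0, "wy": 0, "wz": 0, "fingers": 0}]}}

```text
clock: 2.33
eef_pos: [580.6, -221.1, 210.9]
tool_rot: [-1.88, 1.57, -1.882]
force: [0.8, 0.1, -0.1]
width: 85.3
```

>>> {"name": "servo_tool", "arguments": {"rows": [{"dx": 0.02, "dy": -0.065, "dz": -0.02, "wx": 0, "wy": 0, "wz": 0, "fingers": 0}, {"dx": 0.02, "dy": -0.065, "dz": -0.02, "wx": 0, "wy": 0, "wz": 0, "fingers": 0}, {"dx": 0.02, "dy": -0.02, "dz": -0.005, "wx": 0.85, "wy": 0, "wz": 0, "fingers": 0}, {"dx": 0.01, "dy": 0, "dz": 0, "wx": 0.85, "wy": 0, "wz": 0, "fingers": 0}, {"dx": 0, "dy": 0, "dz": 0, "wx": 0, "wy": 0, "wz": 0, "fingers": 0}]}}

```text
clock: 2.95
eef_pos: [546.8, -331.4, 157.6]
tool_rot: [-2.963, 1.569, 3.141]
force: [0.2, -0.1, 1.1]
width: 85.6
```

Run:
```python
from h import *
np.set_printoptions(precision=2,suppress=True)
s=ctrl.read_state(); print(s['clock'],s['eef_pos'],s['force']); R=Ro.from_euler('xyz',s['tool_rot']).as_matrix(); print(R)
im,i=snap('wrist','w2')
for s in ctrl.silhouettes('zig_b','wrist'):
    ys,xs=np.nonzero(s['region']); w=onz('wrist',np.c_[xs,ys],12,i)[:,:2]
    (c,sz,an)=cv2.minAreaRect(w.astype(np.float32)); mu=w.mean(0); ev,V=np.linalg.eigh(np.cov(w.T)); print(s['conf'],s['extent'],c,sz,an,mu,np.degrees(np.arctan2(V[1,1],V[0,1])))
for m in ctrl.mark_of('zig_b','wrist'): print(m, onz('wrist',m['point'],0,i))
```

```text
2.95 [ 546.8  -331.36  157.59] [ 0.24 -0.13  1.15]
[[-0.    0.18  0.98]
 [ 0.    0.98 -0.18]
 [-1.   -0.   -0.  ]]
0.71 [321.5, 204.4, 43.7, 134.4] (550.89599609375, -330.4293212890625) (117.71280670166016, 38.88867950439453) 81.03045654296875 [ 549.78 -330.19] 80.00660942535788
0.64 [519.9, 46.6, 105.1, 91.9] (729.3873901367188, -228.55020141601562) (68.03334045410156, 84.83836364746094) 82.0115966796875 [ 730.97 -227.77] -175.97316967854752
{'point': [321.8, 203.4], 'conf': 0.67} [[ 551.23 -328.11    0.  ]]
```

View pics/w2.png

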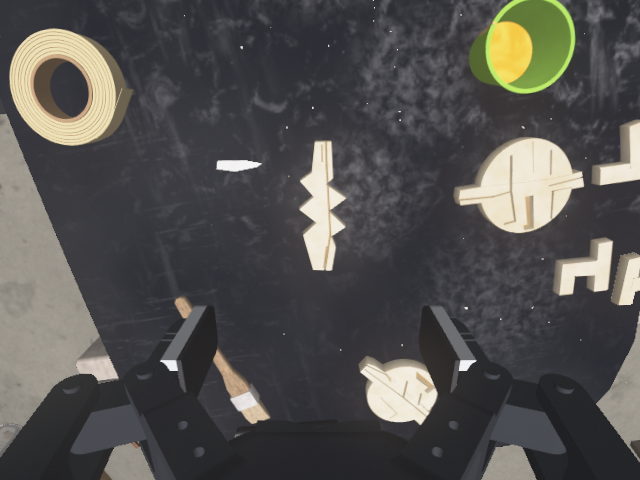

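Run:
```python
import cv2
b=cv2.imread('pics/w2.png')[130:280,270:380]
cv2.imwrite('pics/c4.png',cv2.resize(b,None,fx=4,fy=4,interpolation=cv2.INTER_CUBIC))
```

```text
(no output)
```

View pics/c4.png

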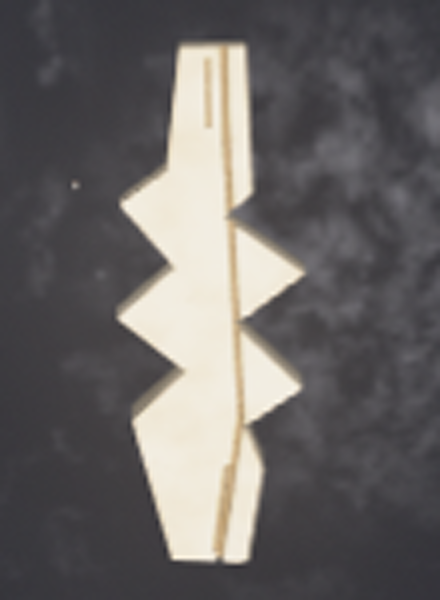

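```bash
cat >> h.py <<'E'
def mv(target,yaw=None):
    s=ctrl.read_state(); R=Ro.from_euler('xyz',s['tool_rot']).as_matrix(); d=np.array(target)-s['eef_pos']
    print('pos',s['eef_pos'],'zdir yaw',np.degrees(np.arctan2(R[1,2],R[0,2])),'F',s['force'],'w',s['width'],'clk',s['clock'],'tool mm',R.T@d,'units',np.round(R.T@d/750,4)); return s,R
E
python3 - <<'E'
from h import *
np.set_printoptions(precision=4,suppress=True)
i=ctrl.camera_info('wrist')
pts=np.array([(117,318),(305,270),(211,294),(211,42),(205,560)])/4+[270,130]
print(onz('wrist',pts,12,i))
c=onz('wrist',pts[2],12,i)[0]; mv([c[0],c[1],1])
E
```

```text
[[ 533.155  -326.4766   12.    ]
 [ 575.8806 -323.0805   12.    ]
 [ 554.6281 -324.776    12.    ]
 [ 563.9492 -271.4324   12.    ]
 [ 542.211  -387.732    12.    ]]
pos [ 548.6239 -330.4133  158.7621] zdir yaw -10.133638651738766 F [-0.4875  0.0714 -0.5314] w 85.82823280151622 clk 3.1 tool mm [157.7626   6.666    4.8205] units [0.2104 0.0089 0.0064]
```

>>> {"name": "servo_tool", "arguments": {"rows": [{"dx": 0.03, "dy": 0.0089, "dz": 0.0064, "wx": -0.675, "wy": 0, "wz": 0, "fingers": 0}, {"dx": 0.06, "dy": 0, "dz": 0, "wx": -0.675, "wy": 0, "wz": 0, "fingers": 0}, {"dx": 0.06, "dy": 0, "dz": 0, "wx": 0, "wy": 0, "wz": 0, "fingers": 0}, {"dx": 0.04, "dy": 0, "dz": 0, "wx": 0, "wy": 0, "wz": 0, "fingers": 0}, {"dx": 0, "dy": 0, "dz": 0, "wx": 0, "wy": 0, "wz": 0, "fingers": 0}]}}

```text
clock: 3.72
eef_pos: [553.1, -323.2, 13.9]
tool_rot: [2.644, 1.566, 2.609]
force: [-0.0, -0.4, 0.8]
width: 85.5
```

Run:
```python
from h import *
np.set_printoptions(precision=4,suppress=True)
im,i=snap('wrist','w3'); mv([554.6,-324.8,1])
print(proj('wrist',[(533.2,-326.5,12),(575.9,-323.1,12)],i))
```

```text
pos [ 554.549  -324.0524   15.6972] zdir yaw -2.043805739629796 F [-0.2536 -0.2631 -0.1179] w 85.2384167964556 clk 3.775 tool mm [14.6968 -0.7516  0.0882] units [ 0.0196 -0.001   0.0001]
[[278.5696 291.367 ]
 [362.0889 282.8124]]
```

View pics/w3.png

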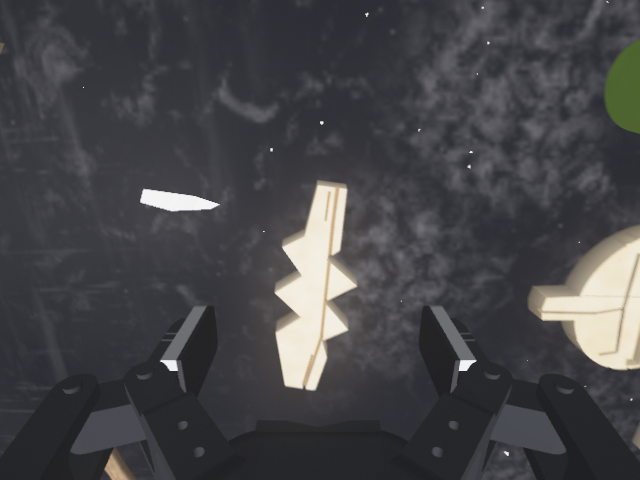

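>>> {"name": "servo_tool", "arguments": {"rows": [{"dx": 0.0185, "dy": -0.001, "dz": -0.0015, "wx": 0, "wy": 0, "wz": 0, "fingers": 0}, {"dx": 0, "dy": 0, "dz": 0, "wx": 0, "wy": 0, "wz": 0, "fingers": 0.3}, {"dx": 0, "dy": 0, "dz": 0, "wx": 0, "wy": 0, "wz": 0, "fingers": 0.8}, {"dx": 0, "dy": 0, "dz": 0, "wx": 0, "wy": 0, "wz": 0, "fingers": 0.8}, {"dx": 0, "dy": 0, "dz": 0, "wx": 0, "wy": 0, "wz": 0, "fingers": 0.8}]}}

```text
clock: 4.4
eef_pos: [553.8, -325.0, 2.2]
tool_rot: [-0.363, 1.57, -0.4]
force: [-0.5, 0.0, 0.4]
width: 17.4
```

>>> {"name": "servo_tool", "arguments": {"rows": [{"dx": 0, "dy": 0, "dz": 0, "wx": 0, "wy": 0, "wz": 0, "fingers": 0.8}, {"dx": 0, "dy": 0, "dz": 0, "wx": 0, "wy": 0, "wz": 0, "fingers": 0.8}]}}

```text
clock: 4.65
eef_pos: [553.5, -324.9, 1.9]
tool_rot: [0.899, 1.571, 0.862]
force: [0.6, -0.3, -0.8]
width: 16.8
```

Run:
```python
from h import *
np.set_printoptions(precision=4,suppress=True)
im,i=snap('wrist','w4'); mv([554.6,-324.8,1])
```

```text
pos [ 553.5116 -324.9552    1.827 ] zdir yaw -2.09963016725 F [-0.4623 -0.4791 -0.4333] w 16.85945613624006 clk 4.7 tool mm [0.827  0.1949 1.082 ] units [0.0011 0.0003 0.0014]
```

View pics/w4.png

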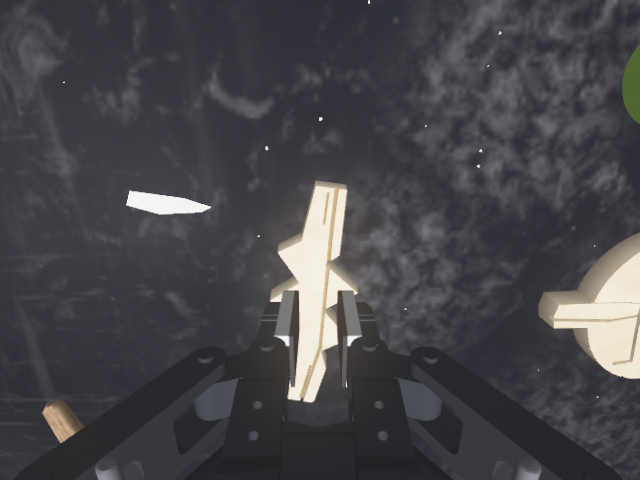

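>>> {"name": "servo_tool", "arguments": {"rows": [{"dx": 0, "dy": 0, "dz": 0, "wx": 0, "wy": 0, "wz": 0, "fingers": 1}, {"dx": 0, "dy": 0, "dz": 0, "wx": 0, "wy": 0, "wz": 0, "fingers": 1}, {"dx": 0, "dy": 0, "dz": 0, "wx": 0, "wy": 0, "wz": 0, "fingers": 1}]}}

```text
clock: 5.08
eef_pos: [553.5, -324.9, 1.8]
tool_rot: [2.031, 1.571, 1.994]
force: [0.2, 0.3, -0.2]
width: -0.1
```

Run:
```python
from h import *
np.set_printoptions(precision=4,suppress=True)
im,i=snap('wrist','w5'); snap('side','s5'); mv([554.6,-324.8,1])
print(proj('wrist',[(553.5,-325,1.8),(553.5,-325,21)],i))
a=cv2.imread('pics/s5.png')[180:260,270:370]; cv2.imwrite('pics/s5c.png',cv2.resize(a,None,fx=6,fy=6,interpolation=cv2.INTER_CUBIC))
```

```text
pos [ 553.4937 -324.9587    1.8108] zdir yaw -2.1012360272434387 F [-0.322   0.323   0.3921] w -0.39860422280081004 clk 5.175 tool mm [0.8108 0.1991 1.0998] units [0.0011 0.0003 0.0015]
[[317.1756 286.1838]
 [317.1111 305.5095]]
```

View pics/w5.png

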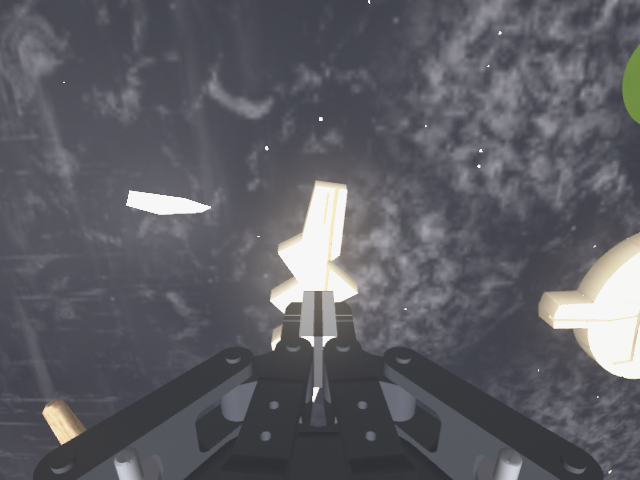

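View pics/s5c.png

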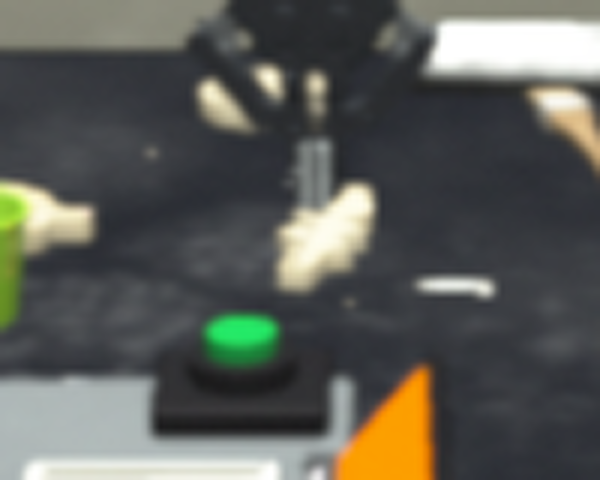

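Run:
```python
from h import *
np.set_printoptions(precision=1,suppress=True)
snap('top','t6'); snap('side','s6')
for c in ['top','side']:
    for l in ['zig_b','disc_b']:
        print(c,l,[(np.array(m['extent']),round(m['conf'],2)) for m in ctrl.search_frame(l,c)])
print(proj('side',[(553.5,-325,z) for z in (0,6,12,18,24)]+[(563,-315,12)]))
```

```text
top zig_b []
top disc_b [(array([197.8, 316. ,  45.5,  33.8]), 0.91), (array([260.1, 178.3,  84.3,  33.4]), 0.47)]
side zig_b [(array([324.8, 219.8,  15.2,  18.5]), 0.64), (array([389. , 235.9,  33. ,  17.6]), 0.57), (array([311.5, 236.6,  12.3,   5.2]), 0.16)]
side disc_b [(array([396.4, 334.3,  46.5,  43.2]), 0.58)]
[[322.9 221.6]
 [322.9 219.7]
 [322.8 217.9]
 [322.8 216. ]
 [322.8 214.1]
 [319.4 219. ]]
```

View pics/t6.png

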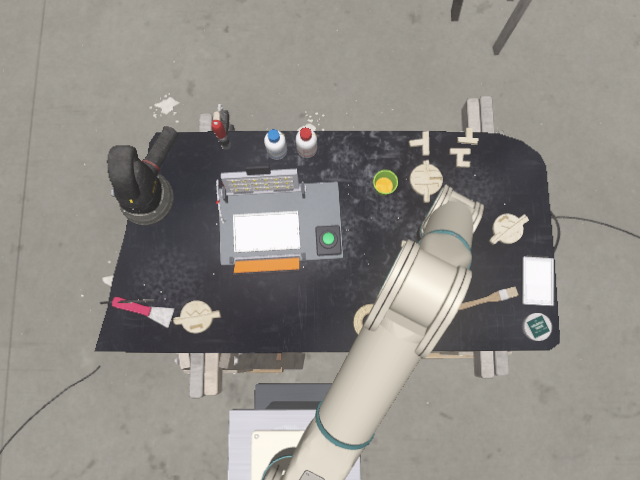

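View pics/s6.png

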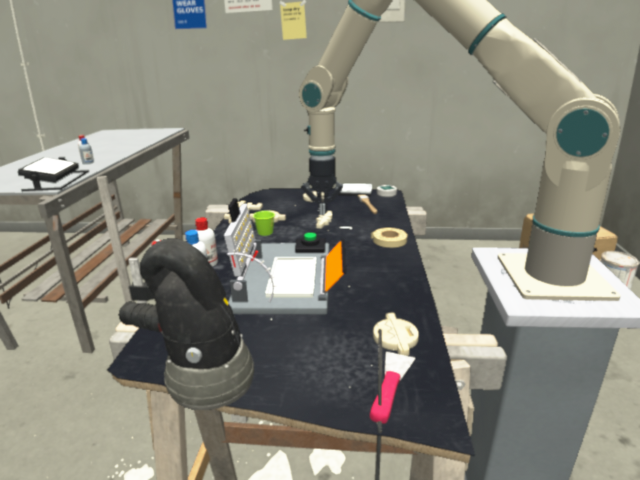

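>>> {"name": "servo_tool", "arguments": {"rows": [{"dx": -0.04, "dy": 0, "dz": 0, "wx": 0, "wy": 0, "wz": 0, "fingers": 1}, {"dx": -0.05, "dy": 0, "dz": 0, "wx": 0, "wy": 0, "wz": 0, "fingers": 1}, {"dx": 0, "dy": 0, "dz": 0, "wx": 0, "wy": 0, "wz": 0, "fingers": 1}]}}

```text
clock: 5.85
eef_pos: [555.8, -326.3, 72.5]
tool_rot: [-0.468, 1.564, -0.505]
force: [-0.3, 0.0, 0.6]
width: -0.0
```

Run:
```python
from h import *
np.set_printoptions(precision=1,suppress=True)
im,i=snap('wrist','w7'); s,R=mv([554.6,-324.8,1])
e=s['eef_pos']; print(proj('wrist',[e,e-19*R[:,0]],i))
a=np.hstack([cv2.imread('pics/w5.png')[270:400,240:400],cv2.imread('pics/w7.png')[270:400,240:400]]); cv2.imwrite('pics/w7c.png',cv2.resize(a,None,fx=2.5,fy=2.5,interpolation=cv2.INTER_CUBIC))
```

```text
pos [ 554.4 -325.5   70.7] zdir yaw -2.099940393864334 F [-0.8  0.6  0.4] w 0.06887435293845498 clk 5.9 tool mm [69.7  0.8 -0. ] units [ 0.1  0.  -0. ]
[[314.5 283.1]
 [314.3 301.8]]
```

View pics/w7.png

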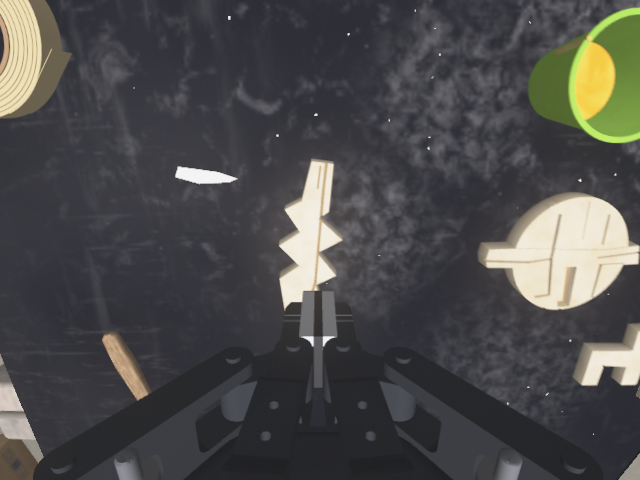

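View pics/w7c.png

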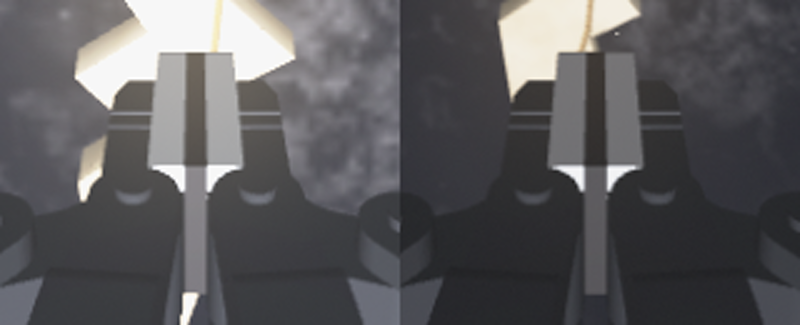

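Run:
```python
from h import *
np.set_printoptions(precision=1,suppress=True)
i=ctrl.camera_info('wrist'); s,R=mv([554.6,-324.8,1])
e=s['eef_pos']; print('cam', R.T@(-np.array(i['R']).T@np.array(i['t'])-e), 'axis',R.T@np.array(i['R'])[2])
for b in (0,10,20,30,40,50): print(b,proj('wrist',[e-b*R[:,0]+y*R[:,1] for y in (11,0,-11)],i).ravel())
```

```text
pos [ 554.4 -325.5   70.7] zdir yaw -2.099940393864334 F [-0.8  0.6  0.4] w 0.06887435293845498 clk 5.9 tool mm [69.7  0.8 -0. ] units [ 0.1  0.  -0. ]
cam [-162.8   82.5    0.3] axis [ 0.9 -0.3 -0. ]
0 [317.2 266.  317.2 286.1 317.2 305.3]
10 [317.1 274.6 317.2 295.6 317.2 315.7]
20 [317.1 284.3 317.1 306.3 317.2 327.2]
30 [317.1 295.2 317.1 318.2 317.1 340.1]
40 [317.  307.5 317.  331.8 317.1 354.7]
50 [317.  321.7 317.  347.1 317.  371.1]
```

Run:
```python
from h import *
np.set_printoptions(precision=1,suppress=True)
snap('side','s8'); s,R=mv([554.6,-324.8,1])
e=s['eef_pos']; print(proj('side',[e-b*R[:,0] for b in (0,10,20,30,40)]))
a=cv2.imread('pics/s8.png')[160:240,270:370]; cv2.imwrite('pics/s8c.png',cv2.resize(a,None,fx=7,fy=7,interpolation=cv2.INTER_CUBIC))
```

```text
pos [ 553.4 -324.9   69.4] zdir yaw -2.1021262962487928 F [ 0.1 -0.5 -2.1] w -0.2584583140936061 clk 5.95 tool mm [68.4  0.1  1.2] units [0.1 0.  0. ]
[[322.6 199.7]
 [322.5 196.5]
 [322.5 193.3]
 [322.4 190. ]
 [322.4 186.7]]
```

View pics/s8c.png

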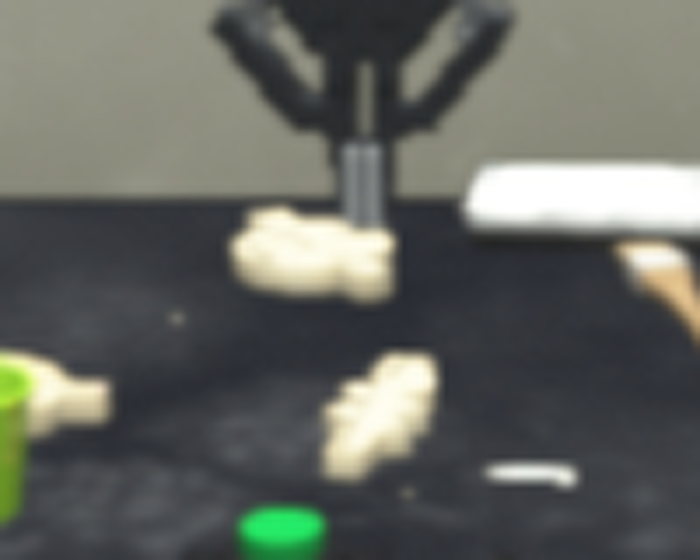

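>>> {"name": "servo_tool", "arguments": {"rows": [{"dx": 0, "dy": 0, "dz": 0, "wx": 0, "wy": 0, "wz": 0, "fingers": 0}, {"dx": 0.03, "dy": 0, "dz": 0, "wx": 0, "wy": 0, "wz": 0, "fingers": 0}, {"dx": 0.05, "dy": 0, "dz": 0, "wx": 0, "wy": 0, "wz": 0, "fingers": 0}, {"dx": 0.03, "dy": 0, "dz": 0, "wx": 0, "wy": 0, "wz": 0, "fingers": 0}, {"dx": 0, "dy": 0, "dz": 0, "wx": 0, "wy": 0, "wz": 0, "fingers": 0}]}}

```text
clock: 6.58
eef_pos: [551.7, -323.9, -15.6]
tool_rot: [2.669, 1.566, 2.632]
force: [-1.0, 0.5, 0.5]
width: 85.1
```

>>> {"name": "servo_tool", "arguments": {"rows": [{"dx": 0.013, "dy": 0, "dz": 0, "wx": 0, "wy": 0, "wz": 0, "fingers": 0}, {"dx": 0, "dy": 0, "dz": 0, "wx": 0, "wy": 0, "wz": 0, "fingers": 0}]}}

```text
clock: 6.82
eef_pos: [553.7, -325.0, -22.7]
tool_rot: [-0.203, 1.57, -0.239]
force: [-0.4, -0.1, -0.1]
width: 85.2
```

Run:
```python
from h import *
np.set_printoptions(precision=1,suppress=True)
im,i=snap('wrist','w9'); s,R=mv([553.5,-325,-26])
```

```text
pos [ 553.9 -325.2  -22.4] zdir yaw -2.102761053268322 F [-0.8  0.8  0.3] w 85.50520319993495 clk 6.875 tool mm [ 3.6  0.2 -0.4] units [ 0.  0. -0.]
```

View pics/w9.png

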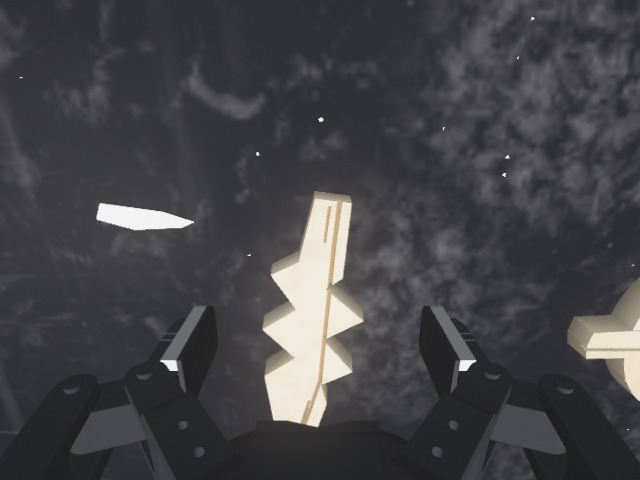

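>>> {"name": "servo_tool", "arguments": {"rows": [{"dx": 0.0045, "dy": 0, "dz": 0, "wx": 0, "wy": 0, "wz": 0, "fingers": 0.2}, {"dx": 0, "dy": 0, "dz": 0, "wx": 0, "wy": 0, "wz": 0, "fingers": 0.5}, {"dx": 0, "dy": 0, "dz": 0, "wx": 0, "wy": 0, "wz": 0, "fingers": 0.6}, {"dx": 0, "dy": 0, "dz": 0, "wx": 0, "wy": 0, "wz": 0, "fingers": 0.6}, {"dx": 0, "dy": 0, "dz": 0, "wx": 0, "wy": 0, "wz": 0, "fingers": 0.6}]}}

```text
clock: 7.5
eef_pos: [554.8, -326.3, -21.7]
tool_rot: [-0.607, 1.567, -0.644]
force: [-4.5, 2.3, 27.5]
width: 38.0
```

Run:
```python
from h import *
np.set_printoptions(precision=1,suppress=True)
im,i=snap('wrist','w10'); s,R=mv([553.5,-325,-26])
```

```text
pos [ 554.7 -326.4  -21.7] zdir yaw -2.131309190868392 F [-4.1  2.4 27.8] w 38.19362917333914 clk 7.55 tool mm [ 4.3  1.3 -1.3] units [ 0.  0. -0.]
```

View pics/w10.png

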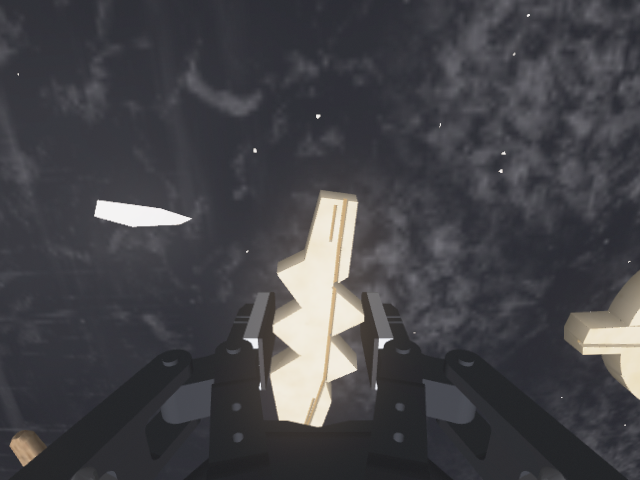

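>>> {"name": "servo_tool", "arguments": {"rows": [{"dx": -0.008, "dy": 0, "dz": 0, "wx": 0, "wy": 0, "wz": 0, "fingers": 0.6}, {"dx": 0, "dy": 0, "dz": 0, "wx": 0, "wy": 0, "wz": 0, "fingers": 0.8}, {"dx": 0, "dy": 0, "dz": 0, "wx": 0, "wy": 0, "wz": 0, "fingers": 0.8}, {"dx": 0, "dy": 0, "dz": 0, "wx": 0, "wy": 0, "wz": 0, "fingers": 0.8}]}}

```text
clock: 8.05
eef_pos: [553.2, -324.7, -21.0]
tool_rot: [2.61, 1.57, 2.573]
force: [0.1, -0.4, -0.6]
width: 37.9
```

Run:
```python
from h import *
np.set_printoptions(precision=1,suppress=True)
im,i=snap('wrist','w11'); s,R=mv([553.5,-325,-26])
```

```text
pos [ 553.2 -324.7  -20.9] zdir yaw -2.099197861256836 F [ 0.6  0.9 -0.2] w 37.364878653266096 clk 8.1 tool mm [ 5.1 -0.3  0.3] units [ 0. -0.  0.]
```

View pics/w11.png

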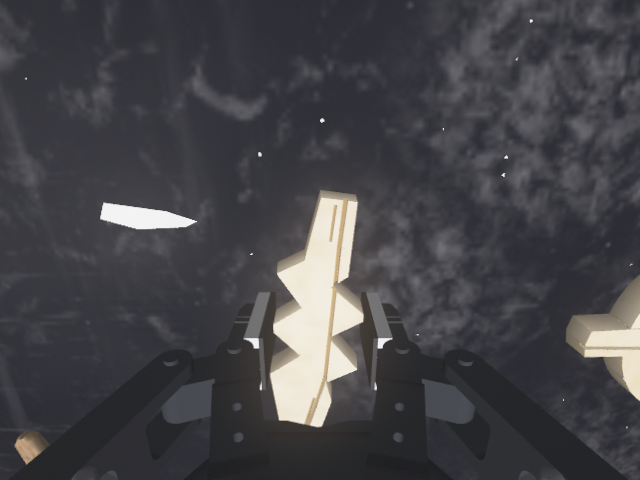

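Run:
```python
from h import *
np.set_printoptions(precision=2,suppress=True)
i=ctrl.camera_info('wrist'); s,R=mv([553.5,-325,-26])
w=onz('wrist',[(338,193),(298,425),(273,326),(364,318)],12,i); print(w)
a,b=w[0],w[1]; c=(a+b)/2; print('centre',c,'len',np.linalg.norm(a-b),'axis',np.degrees(np.arctan2(*(a-b)[[1,0]])),'in tool yz',(R.T@(c-s['eef_pos']))[1:])
p=np.load('st.npy'); bed=T(p,(-18,0,27))[0]; print('bed',bed)
ax=np.degrees(np.arctan2(*(a-b)[[1,0]])); zy=np.degrees(np.arctan2(R[1,2],R[0,2])); rot=90+np.degrees(p[2])-ax; print('rotate by',rot,'new zyaw',zy+rot)
q=np.radians(rot); off=(c-s['eef_pos'])[:2]; o2=np.array([np.cos(q)*off[0]-np.sin(q)*off[1],np.sin(q)*off[0]+np.cos(q)*off[1]]); print('tcp target',bed[:2]-o2)
mv([*(bed[:2]-o2),130])
```

```text
pos [ 553.2  -324.73  -20.91] zdir yaw -2.099197861256836 F [ 0.63  0.85 -0.23] w 37.364878653266096 clk 8.1 tool mm [ 5.09 -0.26  0.32] units [ 0.01 -0.    0.  ]
[[ 562.95 -270.45   12.  ]
 [ 542.05 -381.06   12.  ]
 [ 534.68 -326.02   12.  ]
 [ 572.77 -323.55   12.  ]]
centre [ 552.5  -325.76   12.  ] len 112.56195754357447 axis 79.29951484718748 in tool yz [-1.04 -0.68]
bed [590.19  71.45  27.  ]
rotate by 13.78428278793632 new zyaw 11.685084926679483
tcp target [590.62  72.62]
pos [ 553.2  -324.73  -20.91] zdir yaw -2.099197861256836 F [ 0.63  0.85 -0.23] w 37.364878653266096 clk 8.1 tool mm [-150.73  398.53   22.72] units [-0.2   0.53  0.03]
```

>>> {"name": "servo_tool", "arguments": {"rows": [{"dx": -0.03, "dy": 0, "dz": 0, "wx": 0, "wy": 0, "wz": 0, "fingers": 0.8}, {"dx": -0.05, "dy": 0, "dz": 0, "wx": 0, "wy": 0, "wz": 0, "fingers": 0.8}, {"dx": -0.06, "dy": 0, "dz": 0, "wx": 0, "wy": 0, "wz": 0, "fingers": 0.8}, {"dx": -0.06, "dy": 0, "dz": 0, "wx": 0, "wy": 0, "wz": 0, "fingers": 0.8}, {"dx": 0, "dy": 0, "dz": 0, "wx": 0, "wy": 0, "wz": 0, "fingers": 0.8}]}}

```text
clock: 8.72
eef_pos: [556.5, -326.8, 135.5]
tool_rot: [-0.468, 1.561, -0.505]
force: [-0.0, 0.6, -0.3]
width: 38.0
```

Run:
```python
from h import *
np.set_printoptions(precision=2,suppress=True)
im,i=snap('wrist','w12'); mv([592,66,130])
```

```text
pos [ 554.88 -325.8   132.99] zdir yaw -2.105280907544265 F [-0.37 -0.11 -0.05] w 37.36357053213908 clk 8.775 tool mm [  2.17 392.91  22.69] units [0.   0.52 0.03]
```

View pics/w12.png

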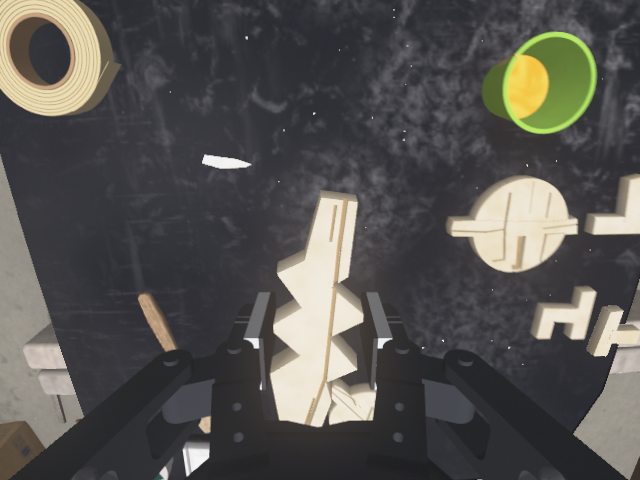

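>>> {"name": "servo_tool", "arguments": {"rows": [{"dx": 0, "dy": 0.03, "dz": 0.003, "wx": 0, "wy": 0, "wz": 0, "fingers": 0.8}, {"dx": 0, "dy": 0.06, "dz": 0.003, "wx": 0, "wy": 0, "wz": 0, "fingers": 0.8}, {"dx": 0, "dy": 0.06, "dz": 0.003, "wx": 0, "wy": 0, "wz": 0, "fingers": 0.8}, {"dx": 0, "dy": 0.06, "dz": 0.003, "wx": 0, "wy": 0, "wz": 0, "fingers": 0.8}, {"dx": 0, "dy": 0.06, "dz": 0.003, "wx": 0, "wy": 0, "wz": 0, "fingers": 0.8}]}}

```text
clock: 9.4
eef_pos: [570.8, -119.0, 128.3]
tool_rot: [2.675, 1.567, 2.64]
force: [0.0, 0.1, -0.6]
width: 37.7
```

>>> {"name": "servo_tool", "arguments": {"rows": [{"dx": 0, "dy": 0.06, "dz": 0.003, "wx": 0, "wy": 0, "wz": 0, "fingers": 0.8}, {"dx": 0, "dy": 0.06, "dz": 0.003, "wx": 0, "wy": 0, "wz": 0, "fingers": 0.8}, {"dx": 0, "dy": 0.06, "dz": 0.003, "wx": 0, "wy": 0, "wz": 0, "fingers": 0.8}, {"dx": 0, "dy": 0.05, "dz": 0.003, "wx": 0, "wy": 0, "wz": 0, "fingers": 0.8}, {"dx": 0, "dy": 0.036, "dz": 0.002, "wx": 0, "wy": 0, "wz": 0, "fingers": 0.8}]}}

```text
clock: 10.02
eef_pos: [587.7, 80.4, 128.2]
tool_rot: [2.862, 1.567, 2.829]
force: [-0.1, 0.2, -0.8]
width: 37.6
```

>>> {"name": "servo_tool", "arguments": {"rows": [{"dx": 0.02, "dy": 0, "dz": 0, "wx": -1, "wy": 0, "wz": 0, "fingers": 0.8}, {"dx": 0.05, "dy": 0, "dz": 0, "wx": -1, "wy": 0, "wz": 0, "fingers": 0.8}, {"dx": 0.05, "dy": 0, "dz": 0, "wx": -0.3, "wy": 0, "wz": 0, "fingers": 0.8}, {"dx": 0, "dy": 0, "dz": 0, "wx": 0, "wy": 0, "wz": 0, "fingers": 0.8}]}}

```text
clock: 10.52
eef_pos: [585.4, 77.2, 36.2]
tool_rot: [2.978, 1.561, -3.1]
force: [-0.1, 0.6, -0.6]
width: 37.4
```

Run:
```python
from h import *
np.set_printoptions(precision=4,suppress=True)
im,i=snap('wrist','w13'); snap('side','s13'); mv([590.5,75.7,7])
p=np.load('st.npy'); print(proj('wrist',T(p,[(-66,83,32),(30,83,32),(30,-83,32),(-66,-83,32)]),i))
a=cv2.imread('pics/s13.png')[180:330,200:400];cv2.imwrite('pics/s13c.png',cv2.resize(a,None,fx=4,fy=4,interpolation=cv2.INTER_CUBIC))
```

```text
pos [589.2004  77.0245  39.6073] zdir yaw 11.722549639252836 F [-0.7992 -0.0343 -0.5097] w 37.842144889206914 clk 10.625 tool mm [32.6049 -1.5799  1.0495] units [ 0.0435 -0.0021  0.0014]
[[246.7107 112.9744]
 [456.9123 146.8645]
 [380.9454 424.5635]
 [223.0429 404.7538]]
```

View pics/w13.png

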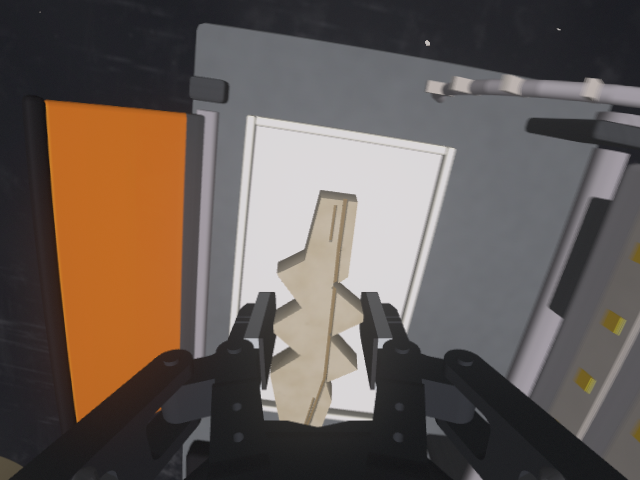

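View pics/s13c.png

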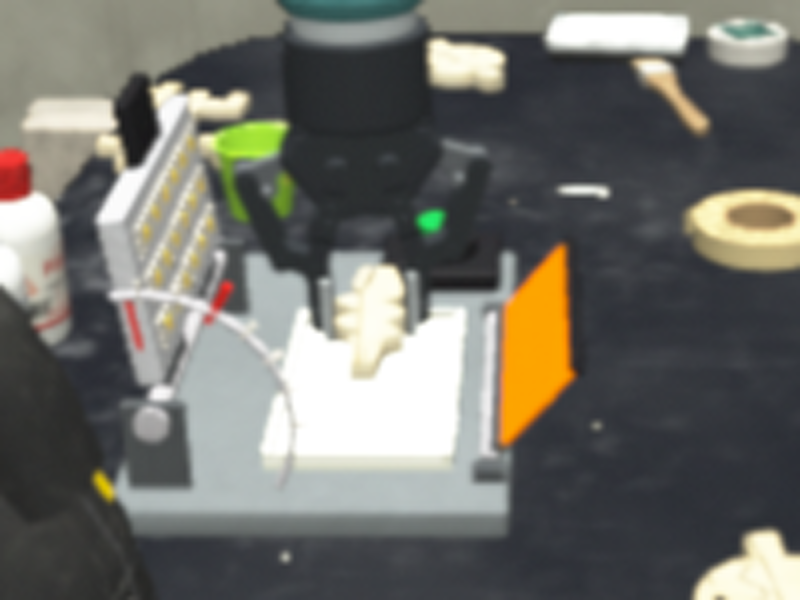

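>>> {"name": "servo_tool", "arguments": {"rows": [{"dx": 0.02, "dy": -0.001, "dz": 0, "wx": 0, "wy": 0, "wz": 0, "fingers": 0.8}, {"dx": 0.02, "dy": -0.001, "dz": 0, "wx": 0, "wy": 0, "wz": 0, "fingers": 0.8}, {"dx": 0.002, "dy": 0, "dz": 0, "wx": 0, "wy": 0, "wz": 0, "fingers": 0.8}, {"dx": 0, "dy": 0, "dz": 0, "wx": 0, "wy": 0, "wz": 0, "fingers": 0.8}]}}

```text
clock: 11.12
eef_pos: [590.2, 74.4, 8.1]
tool_rot: [2.98, 1.571, -3.1]
force: [0.0, -0.2, 0.1]
width: 37.8
```

Run:
```python
from h import *
np.set_printoptions(precision=4,suppress=True)
mv([590.5,75.7,6.5])
```

```text
pos [590.2499  74.443    8.068 ] zdir yaw 11.684865703496575 F [ 0.009  -0.2188  0.0712] w 37.773497790283685 clk 11.125 tool mm [1.5679 1.1802 0.4999] units [0.0021 0.0016 0.0007]
```

>>> {"name": "servo_tool", "arguments": {"rows": [{"dx": 0.002, "dy": 0, "dz": 0, "wx": 0, "wy": 0, "wz": 0, "fingers": 0.8}, {"dx": 0, "dy": 0, "dz": 0, "wx": 0, "wy": 0, "wz": 0, "fingers": 0.4}, {"dx": 0, "dy": 0, "dz": 0, "wx": 0, "wy": 0, "wz": 0, "fingers": 0.35}, {"dx": 0, "dy": 0, "dz": 0, "wx": 0, "wy": 0, "wz": 0, "fingers": 0.35}]}}

```text
clock: 11.62
eef_pos: [590.4, 74.5, 6.9]
tool_rot: [-0.018, 1.571, 0.186]
force: [-0.4, -0.4, 0.3]
width: 55.3
```

>>> {"name": "servo_tool", "arguments": {"rows": [{"dx": -0.02, "dy": 0, "dz": 0, "wx": 0, "wy": 0, "wz": 0, "fingers": 0.35}, {"dx": -0.05, "dy": 0, "dz": 0, "wx": 0, "wy": 0, "wz": 0, "fingers": 0.35}, {"dx": -0.06, "dy": 0, "dz": 0, "wx": 0, "wy": 0, "wz": 0, "fingers": 0.35}, {"dx": -0.04, "dy": 0, "dz": 0, "wx": 0, "wy": 0, "wz": 0, "fingers": 0.5}, {"dx": 0, "dy": 0, "dz": 0, "wx": 0, "wy": 0, "wz": 0, "fingers": 0.9}]}}

```text
clock: 12.25
eef_pos: [592.5, 74.8, 137.9]
tool_rot: [-0.041, 1.564, 0.163]
force: [0.9, -0.0, -0.2]
width: 25.4
```

Run:
```python
from h import *
np.set_printoptions(precision=4,suppress=True)
im,i=snap('wrist','w14'); snap('side','s14'); mv([590.5,75.7,7])
a=cv2.imread('pics/s14.png')[180:330,200:400];cv2.imwrite('pics/s14c.png',cv2.resize(a,None,fx=4,fy=4,interpolation=cv2.INTER_CUBIC))
for l in ['zig_b','shield_edge','lamp_tab','start_button_top','bed']:
    for c in ['wrist','side']: print(l,c,[(np.array(m['point']),round(m['conf'],2)) for m in ctrl.mark_of(l,c)[:2]])
```

```text
pos [590.1291  74.5118 134.6885] zdir yaw 11.699389666366434 F [-0.4966 -0.459  -0.3119] w 10.667109804840212 clk 12.35 tool mm [127.6888   1.0797   0.5368] units [0.1703 0.0014 0.0007]
zig_b wrist [(array([313.6, 227.3]), 0.62)]
zig_b side [(array([291.5, 275. ]), 0.83), (array([293.9, 275.8]), 0.46)]
shield_edge wrist [(array([140.3, 227.8]), 0.85)]
shield_edge side [(array([344. , 252.8]), 0.78)]
lamp_tab wrist [(array([586.7, 382.7]), 0.67)]
lamp_tab side []
start_button_top wrist []
start_button_top side [(array([307.6, 235.5]), 0.65)]
bed wrist [(array([309.3, 224.1]), 0.94)]
bed side [(array([293.6, 276.4]), 0.86), (array([309.5, 233.5]), 0.25)]
```

View pics/w14.png

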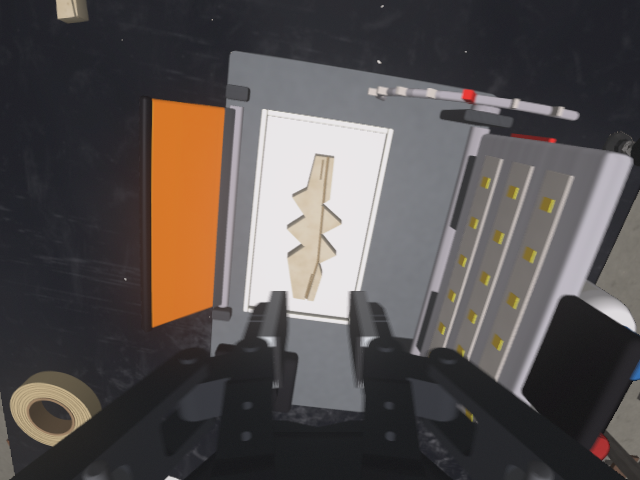

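View pics/s14c.png

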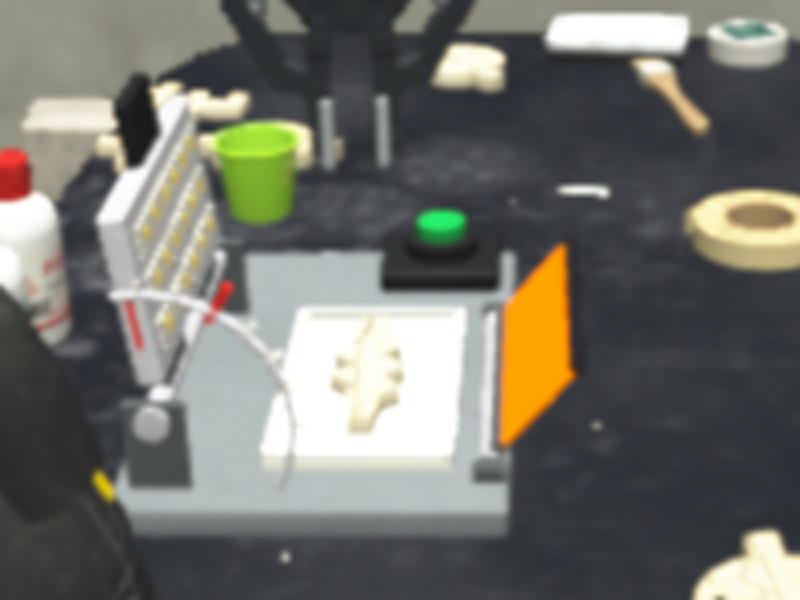

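>>> {"name": "servo_tool", "arguments": {"rows": [{"dx": 0, "dy": 0, "dz": 0, "wx": 0.72, "wy": 0, "wz": 0, "fingers": 1}, {"dx": 0, "dy": 0, "dz": 0, "wx": 0.72, "wy": 0, "wz": 0, "fingers": 1}, {"dx": 0, "dy": 0, "dz": -0.04, "wx": 0, "wy": 0, "wz": 0, "fingers": 1}, {"dx": 0, "dy": -0.004, "dz": -0.06, "wx": 0, "wy": 0, "wz": 0, "fingers": 1}, {"dx": 0, "dy": 0, "dz": -0.06, "wx": 0, "wy": 0, "wz": 0, "fingers": 1}]}}

```text
clock: 13.48
eef_pos: [469.4, 64.8, 134.1]
tool_rot: [-0.182, 1.571, -0.129]
force: [0.1, -0.1, -0.1]
width: 0.1
```

>>> {"name": "servo_tool", "arguments": {"rows": [{"dx": 0, "dy": 0, "dz": -0.044, "wx": 0, "wy": 0, "wz": 0, "fingers": 1}, {"dx": 0.03, "dy": 0, "dz": 0, "wx": 0, "wy": 0, "wz": 0, "fingers": 1}, {"dx": 0.05, "dy": 0, "dz": 0, "wx": 0, "wy": 0, "wz": 0, "fingers": 1}, {"dx": 0.035, "dy": 0, "dz": 0, "wx": 0, "wy": 0, "wz": 0, "fingers": 1}, {"dx": 0, "dy": 0, "dz": 0, "wx": 0, "wy": 0, "wz": 0, "fingers": 1}]}}

```text
clock: 14.1
eef_pos: [436.5, 63.1, 46.8]
tool_rot: [-3.021, 1.567, -2.968]
force: [-0.0, 0.2, 0.3]
width: 0.2
```

```bash
cat >> h.py <<'E'
def stp():
    p=np.load('st.npy'); s=ctrl.read_state(); e=s['eef_pos']; c,sn=np.cos(p[2]),np.sin(p[2]); d=e[:2]-p[:2]
    R=Ro.from_euler('xyz',s['tool_rot']).as_matrix()
    print('station xyz',np.round([c*d[0]+sn*d[1],-sn*d[0]+c*d[1],e[2]],1),'R',np.round(R,2).tolist(),'F',np.round(s['force'],1),'w',round(s['width'],1),'t',s['clock'])
E
python3 - <<'E'
from h import *
im,i=snap('wrist','w15'); snap('side','s15'); stp()
a=cv2.imread('pics/s15.png')[180:330,200:400];cv2.imwrite('pics/s15c.png',cv2.resize(a,None,fx=4,fy=4,interpolation=cv2.INTER_CUBIC))
E
```

```text
station xyz [-1.705e+02  1.000e-01  4.840e+01] R [[0.0, -0.05, 1.0], [0.0, 1.0, 0.05], [-1.0, -0.0, 0.0]] F [ 0.   0.4 -0.2] w -0.3 t 14.2
```

View pics/s15c.png

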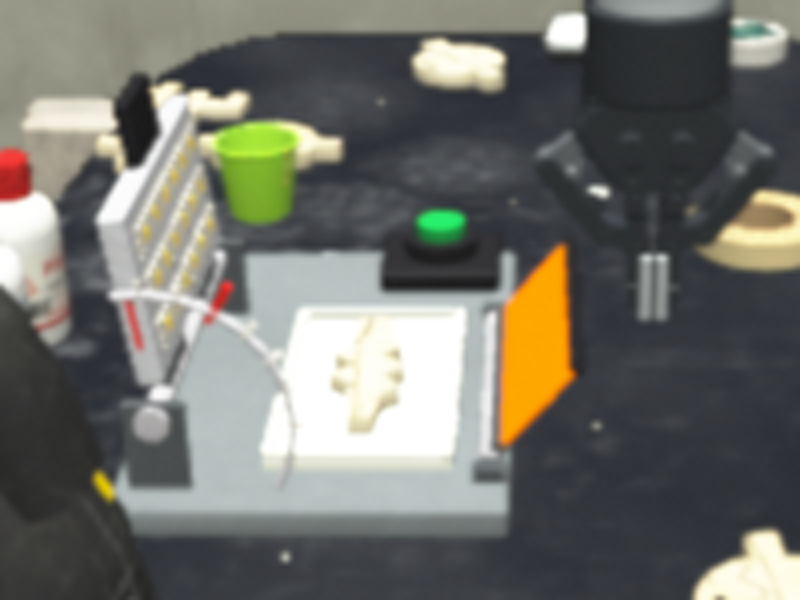

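View pics/w15.png

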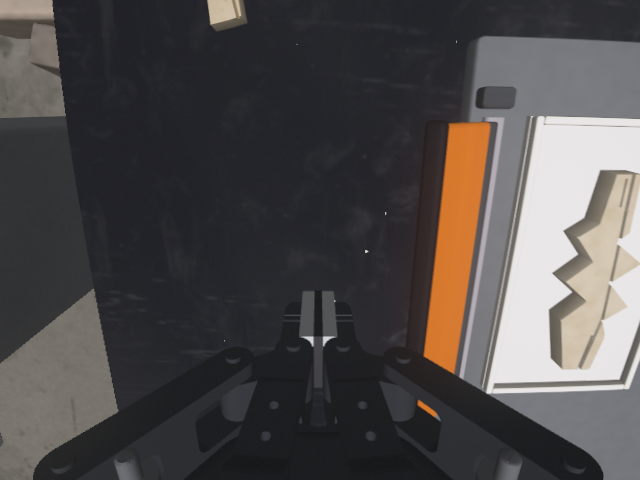

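>>> {"name": "servo_tool", "arguments": {"rows": [{"dx": 0.008, "dy": 0, "dz": 0.016, "wx": 0, "wy": 0, "wz": 0, "fingers": 1}, {"dx": 0, "dy": 0, "dz": 0.016, "wx": 0, "wy": 0, "wz": 0, "fingers": 1}, {"dx": 0, "dy": 0, "dz": 0.016, "wx": 0, "wy": 0, "wz": 0, "fingers": 1}, {"dx": 0, "dy": 0, "dz": 0.016, "wx": 0, "wy": 0, "wz": 0, "fingers": 1}, {"dx": 0, "dy": 0, "dz": 0.016, "wx": 0, "wy": 0, "wz": 0, "fingers": 1}]}}

```text
clock: 14.82
eef_pos: [498.4, 66.5, 42.3]
tool_rot: [0.225, 1.571, 0.278]
force: [-2.4, -0.8, 1.2]
width: 0.2
```

Run:
```python
from h import *
im,i=snap('wrist','w16'); snap('side','s16'); stp()
a=cv2.imread('pics/s16.png')[180:330,200:400];cv2.imwrite('pics/s16c.png',cv2.resize(a,None,fx=4,fy=4,interpolation=cv2.INTER_CUBIC))
```

```text
station xyz [-1.076e+02  1.000e-01  4.230e+01] R [[0.0, -0.05, 1.0], [0.0, 1.0, 0.05], [-1.0, 0.0, 0.0]] F [ 0.4 -0.   0.7] w -0.1 t 14.925
```

View pics/s16c.png

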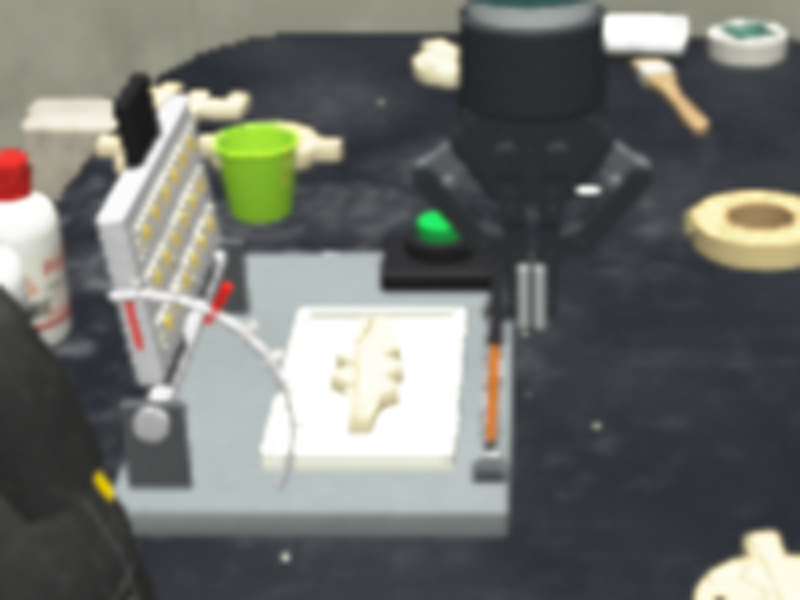

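View pics/w16.png

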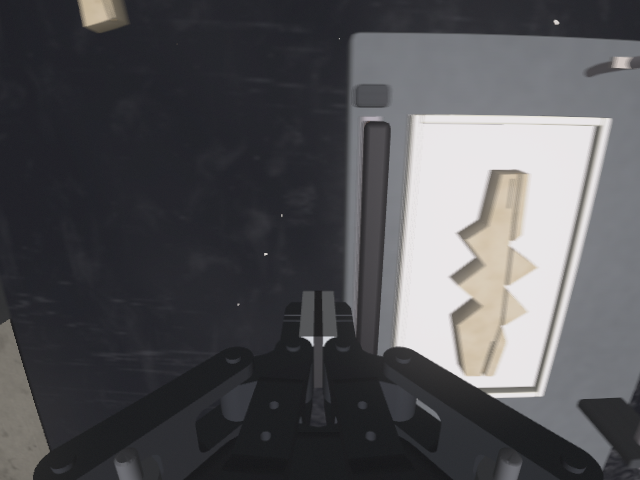

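>>> {"name": "servo_tool", "arguments": {"rows": [{"dx": 0, "dy": 0, "dz": 0.004, "wx": 0, "wy": 0, "wz": 0, "fingers": 1}, {"dx": 0, "dy": 0, "dz": 0.003, "wx": 0, "wy": 0, "wz": 0, "fingers": 1}, {"dx": 0, "dy": 0, "dz": 0, "wx": 0, "wy": 0, "wz": 0, "fingers": 1}]}}

```text
clock: 15.3
eef_pos: [502.9, 66.9, 42.0]
tool_rot: [0.405, 1.571, 0.459]
force: [0.4, 0.3, 0.7]
width: 0.0
```

Run:
```python
from h import *
stp()
```

```text
station xyz [-1.055e+02  1.000e-01  4.200e+01] R [[0.0, -0.05, 1.0], [0.0, 1.0, 0.05], [-1.0, 0.0, 0.0]] F [0.4 0.3 0.7] w 0.0 t 15.3
```

>>> {"name": "servo_tool", "arguments": {"rows": [{"dx": 0, "dy": 0, "dz": 0.004, "wx": 0, "wy": 0, "wz": 0, "fingers": 1}, {"dx": 0, "dy": 0, "dz": 0, "wx": 0, "wy": 0, "wz": 0, "fingers": 1}]}}

```text
clock: 15.55
eef_pos: [504.6, 66.9, 41.8]
tool_rot: [-3.116, 1.569, -3.062]
force: [-4.1, -0.1, 2.8]
width: 0.0
```

>>> {"name": "servo_tool", "arguments": {"rows": [{"dx": 0, "dy": 0, "dz": 0.003, "wx": 0, "wy": 0, "wz": 0, "fingers": 1}, {"dx": 0, "dy": 0, "dz": 0, "wx": 0, "wy": 0, "wz": 0, "fingers": 1}]}}

```text
clock: 15.8
eef_pos: [504.6, 66.9, 41.7]
tool_rot: [-3.105, 1.564, -3.052]
force: [-7.9, 0.4, 6.7]
width: -0.4
```

>>> {"name": "servo_tool", "arguments": {"rows": [{"dx": 0, "dy": 0, "dz": 0.005, "wx": 0, "wy": 0, "wz": 0, "fingers": 1}, {"dx": 0, "dy": 0, "dz": 0, "wx": 0, "wy": 0, "wz": 0, "fingers": 1}]}}

```text
clock: 16.05
eef_pos: [504.4, 66.8, 41.4]
tool_rot: [-3.101, 1.557, -3.048]
force: [-15.1, -0.3, 10.5]
width: -0.1
```

>>> {"name": "servo_tool", "arguments": {"rows": [{"dx": 0, "dy": 0, "dz": -0.015, "wx": 0, "wy": 0, "wz": 0, "fingers": 1}, {"dx": 0, "dy": 0, "dz": -0.03, "wx": 0, "wy": 0, "wz": 0, "fingers": 1}, {"dx": -0.04, "dy": 0, "dz": 0, "wx": 0, "wy": 0, "wz": 0, "fingers": 1}, {"dx": -0.06, "dy": 0, "dz": 0, "wx": 0, "wy": 0, "wz": 0, "fingers": 1}, {"dx": -0.06, "dy": 0, "dz": 0, "wx": 0, "wy": 0, "wz": 0, "fingers": 1}]}}

```text
clock: 16.68
eef_pos: [479.5, 65.6, 163.5]
tool_rot: [0.068, 1.568, 0.121]
force: [1.2, 1.1, 0.2]
width: 0.2
```

Run:
```python
from h import *
np.set_printoptions(precision=1,suppress=True)
im,i=snap('wrist','w17'); snap('side','s17'); stp()
a=cv2.imread('pics/s17.png')[180:330,200:400];cv2.imwrite('pics/s17c.png',cv2.resize(a,None,fx=4,fy=4,interpolation=cv2.INTER_CUBIC))
p=np.load('st.npy')
for a in (80,84,88,92):
  q=np.radians(a); print(a,proj('side',T(p,[(-85-70*np.cos(q),y,26+70*np.sin(q)) for y in (82,0)])).ravel())
print([(np.array(m['point']),round(m['conf'],2)) for m in ctrl.mark_of('shield_edge','side')[:2]],[(np.array(m['point']),round(m['conf'],2)) for m in ctrl.mark_of('lamp_tab','side')[:2]])
for a in (92,96,98,100,104):
  q=np.radians(a); print(a,proj('side',T(p,[(80-128*np.cos(q),0,60+128*np.sin(q))])),proj('wrist',T(p,[(80-128*np.cos(q),0,60+128*np.sin(q))]),i))
print([(np.array(m['point']),round(m['conf'],2)) for m in ctrl.mark_of('lamp_tab','wrist')[:2]])
```

```text
station xyz [-125.4    0.5  166.4] R [[0.01, -0.05, 1.0], [0.0, 1.0, 0.05], [-1.0, 0.0, 0.01]] F [ 0.8 -0.5 -0.5] w -0.1 t 16.775
80 [327.6 264.8 328.1 247.3]
84 [325.1 264.5 325.8 247. ]
88 [322.6 264.3 323.5 246.9]
92 [320.1 264.3 321.2 246.9]
[(array([321.3, 245.7]), 0.58)] [(array([228.3, 205.7]), 0.86), (array([292. , 271.5]), 0.29)]
92 [[239.7 206.6]] [[757.5 303.6]]
96 [[235.5 206.9]] [[770.6 302.4]]
98 [[233.4 207.2]] [[776.4 301.5]]
100 [[231.3 207.5]] [[781.8 300.6]]
104 [[227.2 208.4]] [[791.1 298.2]]
[]
```

View pics/s17c.png

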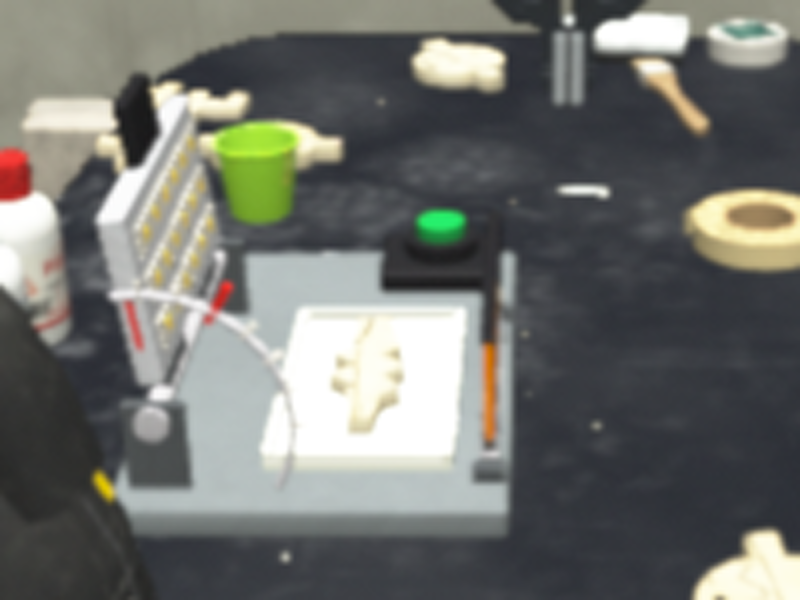

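View pics/w17.png

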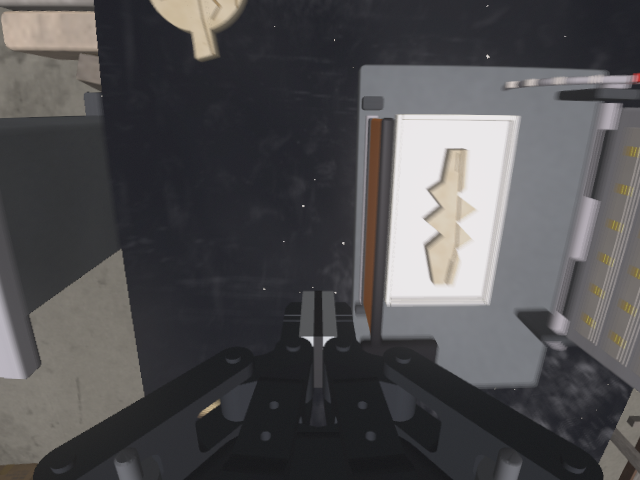

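Run:
```python
from h import *
np.set_printoptions(precision=1,suppress=True)
p=np.load('st.npy')
def tri(a,b):
    (o1,d1),(o2,d2)=[ray(n,q) for n,q in (a,b)]; d1=d1[0]/np.linalg.norm(d1);d2=d2[0]/np.linalg.norm(d2)
    A=sum(np.eye(3)-np.outer(d,d) for d in (d1,d2)); B=sum((np.eye(3)-np.outer(d,d))@o for o,d in ((o1,d1),(o2,d2))); X=np.linalg.solve(A,B)
    return X, np.linalg.norm(np.cross(X-o1,d1)),np.linalg.norm(np.cross(X-o2,d2))
print('blue',tri(('top',(274,134)),('side',(193,237)))); print('red',tri(('top',(306,132)),('side',(201,224))))
```

```text
blue (array([817. ,  49.4, 106.3]), np.float64(3.352063147369626), np.float64(3.35206314736975))
red (array([823.6, -29.4, 105.8]), np.float64(1.994311509695932), np.float64(1.994311509695979))
```

>>> {"name": "servo_tool", "arguments": {"rows": [{"dx": -0.03, "dy": 0, "dz": 0.02, "wx": 0, "wy": 0, "wz": 0, "fingers": 1}, {"dx": -0.035, "dy": 0, "dz": 0.05, "wx": 0, "wy": 0, "wz": 0, "fingers": 0.35}, {"dx": 0, "dy": 0, "dz": 0.065, "wx": 0, "wy": 0, "wz": 0, "fingers": 0.35}, {"dx": 0, "dy": 0, "dz": 0.06, "wx": 0, "wy": 0, "wz": 0, "fingers": 0.35}, {"dx": 0, "dy": 0, "dz": 0.03, "wx": 0, "wy": 0, "wz": 0, "fingers": 0.35}]}}

```text
clock: 17.55
eef_pos: [648.3, 74.4, 208.2]
tool_rot: [-2.901, 1.569, -2.848]
force: [-1.7, 0.2, -0.4]
width: 55.4
```

>>> {"name": "servo_tool", "arguments": {"rows": [{"dx": 0, "dy": 0, "dz": 0, "wx": 0, "wy": 0, "wz": 0, "fingers": 0.35}]}}

```text
clock: 17.68
eef_pos: [647.1, 74.3, 208.0]
tool_rot: [-2.953, 1.568, -2.9]
force: [-0.4, -0.3, 0.4]
width: 55.3
```

Run:
```python
from h import *
np.set_printoptions(precision=1,suppress=True)
im,i=snap('wrist','w18'); stp(); p=np.load('st.npy')
print([(np.array(m['point']),round(m['conf'],2)) for m in ctrl.mark_of('lamp_tab','wrist')[:2]])
for a in (90,92,96,98,100,104):
  q=np.radians(a); print(a,proj('wrist',T(p,[(80-128*np.cos(q),0,60+128*np.sin(q)),(80-141*np.cos(q),28,60+141*np.sin(q)),(80-141*np.cos(q),-28,60+141*np.sin(q))]),i).ravel())
```

```text
station xyz [ 37.7  -0.1 208.4] R [[-0.0, -0.05, 1.0], [-0.0, 1.0, 0.05], [-1.0, -0.0, -0.0]] F [-1.   0.5  0.2] w 55.5 t 17.725
[(array([420.4, 268.4]), 0.9), (array([348.5, 421.3]), 0.32)]
90 [391.2 269.2 399.9 228.3 392.2 325.6]
92 [399.2 269.1 409.7 228.3 401.1 325.5]
96 [414.8 268.6 428.9 227.9 418.6 324.7]
98 [422.5 268.2 438.2 227.5 427.1 324. ]
100 [429.9 267.7 447.3 227.1 435.3 323.2]
104 [444.2 266.3 464.6 225.9 451.2 321. ]
```

View pics/w18.png

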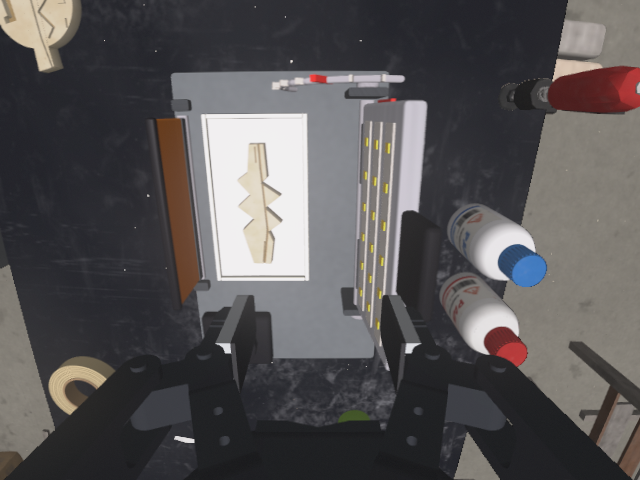

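>>> {"name": "servo_tool", "arguments": {"rows": [{"dx": -0.011, "dy": 0, "dz": 0.03, "wx": 0, "wy": 0, "wz": 0, "fingers": 0.35}, {"dx": 0, "dy": 0, "dz": 0.04, "wx": 0, "wy": 0, "wz": 0, "fingers": 0.35}, {"dx": 0, "dy": 0, "dz": 0.014, "wx": 0, "wy": 0.63, "wz": 0, "fingers": 0.35}, {"dx": 0, "dy": 0, "dz": 0, "wx": 0, "wy": 0.63, "wz": 0, "fingers": 0.35}, {"dx": 0, "dy": 0, "dz": 0, "wx": 0, "wy": 0, "wz": 0, "fingers": 0.35}]}}

```text
clock: 18.4
eef_pos: [709.1, 77.8, 217.5]
tool_rot: [-3.141, 1.437, -3.087]
force: [0.3, 0.2, -1.3]
width: 55.4
```

Run:
```python
from h import *
np.set_printoptions(precision=1,suppress=True)
im,i=snap('wrist','w19'); stp(); p=np.load('st.npy')
print([(np.array(m['point']),round(m['conf'],2)) for m in ctrl.mark_of('lamp_tab','wrist')[:2]])
for a in (94,96,98,100):
  q=np.radians(a); print(a,proj('wrist',T(p,[(80-128*np.cos(q),0,60+128*np.sin(q)),(80-141*np.cos(q),28,60+141*np.sin(q)),(80-141*np.cos(q),-28,60+141*np.sin(q))]),i).ravel())
```

```text
station xyz [100.8  -0.  218. ] R [[-0.13, -0.05, 0.99], [-0.01, 1.0, 0.05], [-0.99, -0.0, -0.13]] F [ 0.1 -0.1  0.1] w 55.5 t 18.45
[(array([316. , 262.3]), 0.95)]
94 [303.4 261.7 300.2 222.2 301.8 315.3]
96 [311.  261.8 309.5 222.3 310.4 315.5]
98 [318.7 261.9 318.9 222.3 318.9 315.5]
100 [326.3 261.8 328.3 222.3 327.4 315.4]
```

View pics/w19.png

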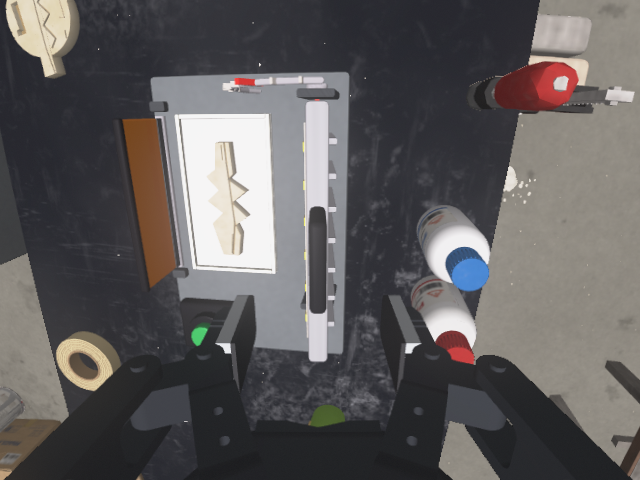

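>>> {"name": "servo_tool", "arguments": {"rows": [{"dx": 0.02, "dy": 0, "dz": 0, "wx": 0, "wy": 0, "wz": 0, "fingers": 0.35}, {"dx": 0.035, "dy": 0, "dz": 0, "wx": 0, "wy": 0, "wz": 0, "fingers": 0.35}, {"dx": 0.025, "dy": 0, "dz": 0, "wx": 0, "wy": 0, "wz": 0, "fingers": 0.35}, {"dx": 0, "dy": 0, "dz": 0, "wx": 0, "wy": 0, "wz": 0, "fingers": 0.35}]}}

```text
clock: 19.0
eef_pos: [699.3, 77.4, 157.5]
tool_rot: [-3.14, 1.434, -3.087]
force: [-0.1, -0.4, 0.9]
width: 55.2
```

Run:
```python
from h import *
im,i=snap('wrist','w20'); snap('side','s20'); stp()
a=cv2.imread('pics/s20.png')[140:320,180:380];cv2.imwrite('pics/s20c.png',cv2.resize(a,None,fx=3,fy=3,interpolation=cv2.INTER_CUBIC))
b=cv2.imread('pics/w20.png');cv2.imwrite('pics/w20c.png',np.hstack([cv2.resize(b,None,fx=.6,fy=.6,interpolation=cv2.INTER_AREA),cv2.resize(cv2.imread('pics/s20c.png'),(320,288))]))
```

```text
station xyz [ 93.5   0.  159.9] R [[-0.13, -0.05, 0.99], [-0.01, 1.0, 0.05], [-0.99, 0.0, -0.13]] F [-0.3  0.2 -0.3] w 55.5 t 19.1
```

View pics/w20c.png

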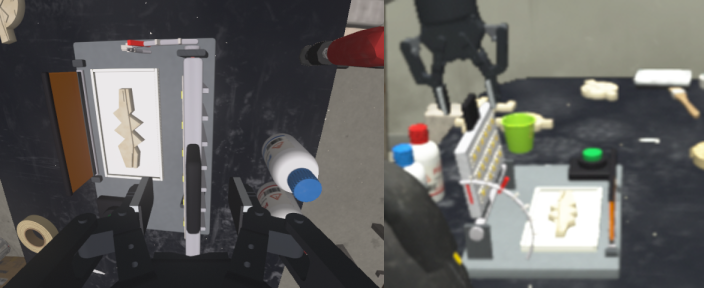

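>>> {"name": "servo_tool", "arguments": {"rows": [{"dx": 0, "dy": 0, "dz": 0, "wx": 0, "wy": 0, "wz": 0, "fingers": 0.7}, {"dx": 0, "dy": 0, "dz": 0, "wx": 0, "wy": 0, "wz": 0, "fingers": 1}, {"dx": 0, "dy": 0, "dz": 0, "wx": 0, "wy": 0, "wz": 0, "fingers": 1}, {"dx": 0, "dy": 0, "dz": 0, "wx": 0, "wy": 0, "wz": 0, "fingers": 1}]}}

```text
clock: 19.6
eef_pos: [701.9, 77.5, 160.3]
tool_rot: [3.141, 1.44, -3.089]
force: [-0.2, -0.6, 4.8]
width: 8.7
```

Run:
```python
from h import *
im,i=snap('wrist','w21'); stp()
s=ctrl.read_state(); p=np.load('st.npy'); R=Ro.from_euler('xyz',s['tool_rot']).as_matrix(); print(R.T@s['force'])
```

```text
station xyz [ 93.9  -0.  160.3] R [[-0.13, -0.05, 0.99], [-0.01, 1.0, 0.05], [-0.99, 0.0, -0.13]] F [-1.   0.1  5.2] w 8.4 t 19.65
[-5.06031771  0.1350167  -1.71288573]
```

View pics/w21.png

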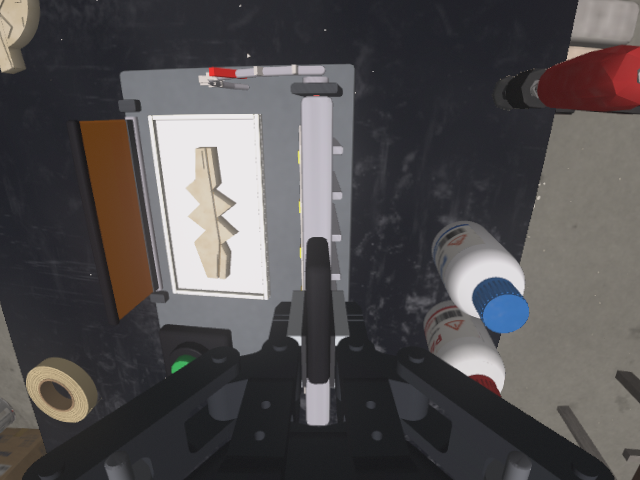

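>>> {"name": "servo_tool", "arguments": {"rows": [{"dx": 0.0002, "dy": 0, "dz": -0.006, "wx": 0, "wy": -0.42, "wz": 0, "fingers": 1}, {"dx": 0.0005, "dy": 0, "dz": -0.0118, "wx": 0, "wy": -0.833, "wz": 0, "fingers": 1}, {"dx": 0.0005, "dy": 0, "dz": -0.0118, "wx": 0, "wy": -0.833, "wz": 0, "fingers": 1}, {"dx": 0.0005, "dy": 0, "dz": -0.0118, "wx": 0, "wy": -0.833, "wz": 0, "fingers": 1}]}}

```text
clock: 20.15
eef_pos: [671.1, 75.7, 160.1]
tool_rot: [0.001, 1.392, 0.054]
force: [2.5, 0.2, -4.7]
width: 8.7
```

Run:
```python
from h import *
stp()
s=ctrl.read_state(); R=Ro.from_euler('xyz',s['tool_rot']).as_matrix(); print(R.T@s['force'])
```

```text
station xyz [ 6.300e+01 -1.000e-01  1.601e+02] R [[0.18, -0.05, 0.98], [0.01, 1.0, 0.05], [-0.98, 0.0, 0.18]] F [ 2.5  0.2 -4.7] w 8.7 t 20.15
[5.04277585 0.02632318 1.62526587]
```

>>> {"name": "servo_tool", "arguments": {"rows": [{"dx": 0.0005, "dy": 0, "dz": -0.0118, "wx": 0, "wy": -0.833, "wz": 0, "fingers": 1}, {"dx": 0.0005, "dy": 0, "dz": -0.0118, "wx": 0, "wy": -0.833, "wz": 0, "fingers": 1}, {"dx": 0.0005, "dy": 0, "dz": -0.0118, "wx": 0, "wy": -0.833, "wz": 0, "fingers": 1}, {"dx": 0.0004, "dy": 0, "dz": -0.0095, "wx": 0, "wy": -0.67, "wz": 0, "fingers": 1}, {"dx": 0, "dy": 0, "dz": 0, "wx": 0, "wy": 0, "wz": 0, "fingers": 1}]}}

```text
clock: 20.78
eef_pos: [647.0, 73.0, 152.4]
tool_rot: [-0.055, 1.183, -0.001]
force: [-12.8, 17.8, 32.5]
width: 8.5
```

Run:
```python
from h import *
np.set_printoptions(precision=2,suppress=True)
snap('side','s22'); stp()
s=ctrl.read_state(); R=Ro.from_euler('xyz',s['tool_rot']).as_matrix(); print(R.T@s['force'])
a=cv2.imread('pics/s22.png')[180:320,190:390];cv2.imwrite('pics/s22c.png',cv2.resize(a,None,fx=4,fy=4,interpolation=cv2.INTER_CUBIC))
p=np.load('st.npy')
print('hinge',proj('side',T(p,[(80,104,60)])))
for a in (54,57,60,63,66): q=np.radians(a); print(a,proj('side',T(p,[(80-90*np.cos(q),104,60+90*np.sin(q)),(80-128*np.cos(q),0,60+128*np.sin(q)),(80-105*np.cos(q),90,60+105*np.sin(q))])).ravel())
```

```text
station xyz [ 38.8  -1.5 152.4] R [[0.38, -0.05, 0.92], [-0.0, 1.0, 0.05], [-0.93, -0.02, 0.38]] F [-13.4  18.1  32.1] w 8.6 t 20.825
[-34.76  18.1    0.63]
hinge [[237.46 285.71]]
54 [261.55 252.16 278.63 217.36 266.77 243.27]
57 [259.41 250.89 275.89 215.67 264.31 241.79]
60 [257.21 249.71 273.05 214.1  261.77 240.42]
63 [254.96 248.63 270.13 212.67 259.16 239.16]
66 [252.64 247.66 267.15 211.38 256.49 238.03]
```

View pics/s22c.png

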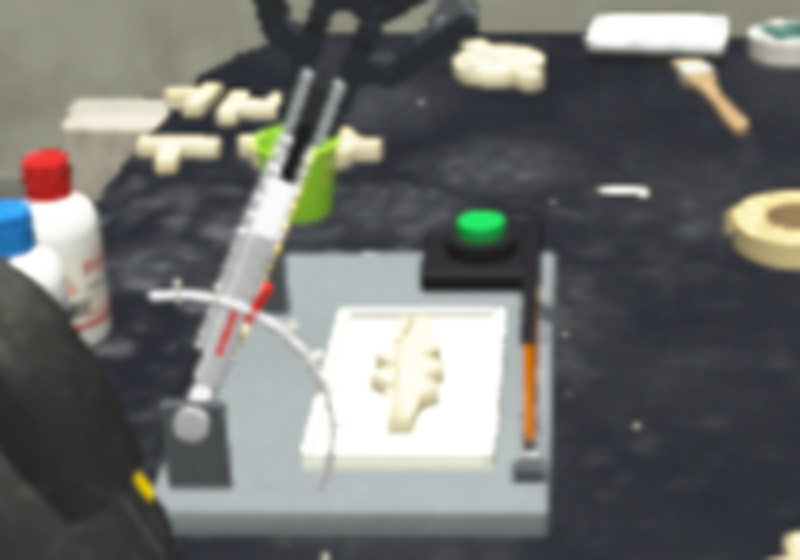

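Run:
```python
from h import *
np.set_printoptions(precision=3,suppress=True)
s=ctrl.read_state(); print(s['qpos'],s['qd'],s['tau'])
snap('wrist','w22')
```

```text
[-0.137  0.558 -0.09   1.983  0.517  0.254 -0.63 ] [-0.012  0.001  0.012 -0.004 -0.03   0.007  0.016] [ 12.551 -28.643  11.821  -8.882   1.824   3.092   0.008]
```

View pics/w22.png

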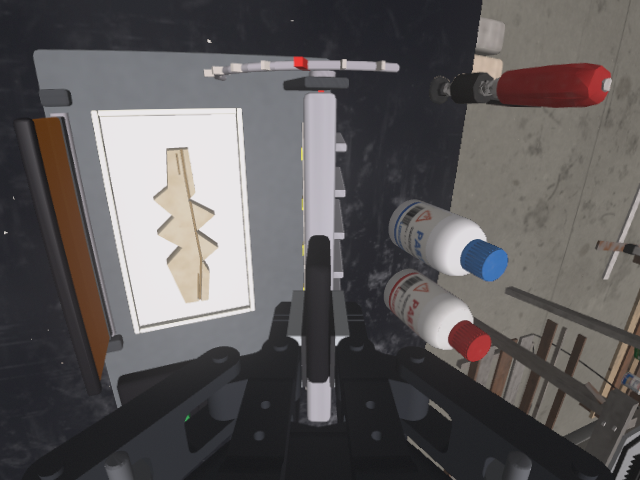

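View pics/s22.png

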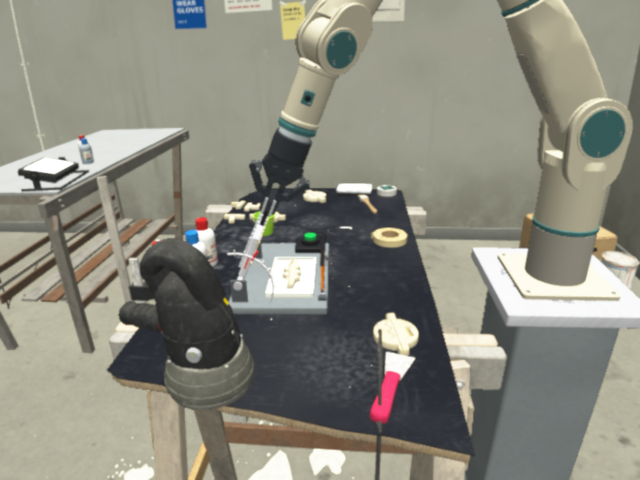

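>>> {"name": "servo_tool", "arguments": {"rows": [{"dx": 0, "dy": 0, "dz": 0, "wx": 0, "wy": 0, "wz": 0, "fingers": 0.5}, {"dx": 0, "dy": 0, "dz": 0, "wx": 0, "wy": 0, "wz": 0, "fingers": 0.5}, {"dx": 0, "dy": 0, "dz": 0, "wx": 0, "wy": 0, "wz": 0, "fingers": 0.5}]}}

```text
clock: 21.25
eef_pos: [640.2, 57.3, 143.7]
tool_rot: [-0.103, 1.204, -0.063]
force: [0.1, -0.2, -0.2]
width: 42.3
```

Run:
```python
from h import *
np.set_printoptions(precision=3,suppress=True)
snap('side','s23'); stp(); s=ctrl.read_state(); print(s['qpos'])
im,i=snap('wrist','w23')
a=cv2.imread('pics/s23.png')[180:320,190:390];cv2.imwrite('pics/s23c.png',cv2.resize(a,None,fx=4,fy=4,interpolation=cv2.INTER_CUBIC))
p=np.load('st.npy')
for c in ('side','wrist'):print([(np.array(m['point']),round(m['conf'],2)) for m in ctrl.mark_of('lamp_tab',c)[:2]])
for a in (60,62,64,66,68,70): q=np.radians(a); X=T(p,[(80-128*np.cos(q),0,60+128*np.sin(q))]);print(a,proj('side',X).ravel(),proj('wrist',X,i).ravel())
```

```text
station xyz [ 31.2 -16.7 143.7] R [[0.36, -0.03, 0.93], [-0.02, 1.0, 0.04], [-0.93, -0.04, 0.36]] F [1.2 0.3 0.1] w 43.1 t 21.3
[-0.132  0.567 -0.075  1.989  0.519  0.264 -0.629]
[(array([265.1, 209.9]), 0.56)]
[(array([339.7, 291.6]), 0.72)]
60 [273.051 214.1  ] [306.267 287.462]
62 [271.115 213.131] [317.16  288.176]
64 [269.145 212.224] [328.18  288.699]
66 [267.145 211.38 ] [339.279 289.027]
68 [265.117 210.601] [350.407 289.156]
70 [263.064 209.887] [361.515 289.086]
```

View pics/s23c.png

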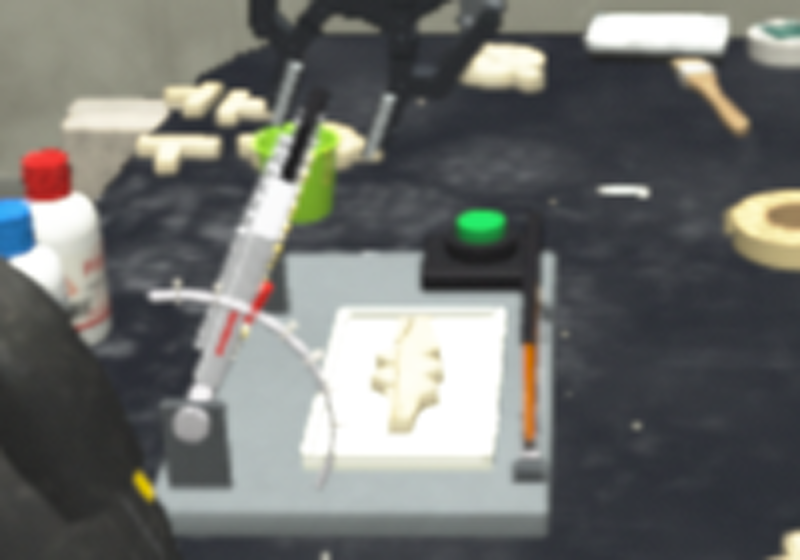

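View pics/w23.png

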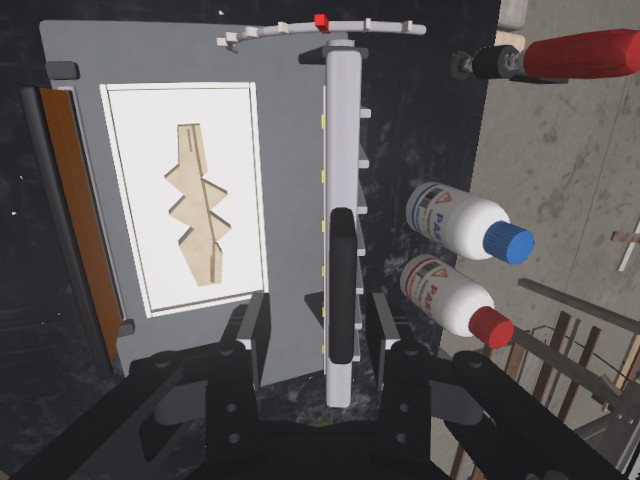

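>>> {"name": "servo_tool", "arguments": {"rows": [{"dx": 0, "dy": 0.01, "dz": 0, "wx": 0, "wy": 0.75, "wz": 0, "fingers": 0.5}, {"dx": 0, "dy": 0.01, "dz": 0, "wx": 0, "wy": 0.75, "wz": 0, "fingers": 0.5}, {"dx": 0, "dy": 0, "dz": 0, "wx": 0, "wy": 0, "wz": 0, "fingers": 0.5}]}}

```text
clock: 21.82
eef_pos: [641.8, 74.0, 144.1]
tool_rot: [-0.163, 1.356, -0.125]
force: [-1.2, -0.7, -0.6]
width: 42.6
```

Run:
```python
from h import *
np.set_printoptions(precision=3,suppress=True)
stp(); s=ctrl.read_state(); print(s['qpos'])
im,i=snap('wrist','w24')
```

```text
station xyz [ 33.7  -0.2 144.1] R [[0.21, -0.03, 0.98], [-0.03, 1.0, 0.04], [-0.98, -0.03, 0.21]] F [-1.2 -0.7 -0.6] w 42.6 t 21.825
[-0.036  0.617 -0.249  1.816  0.418  0.557 -0.526]
```

View pics/w24.png

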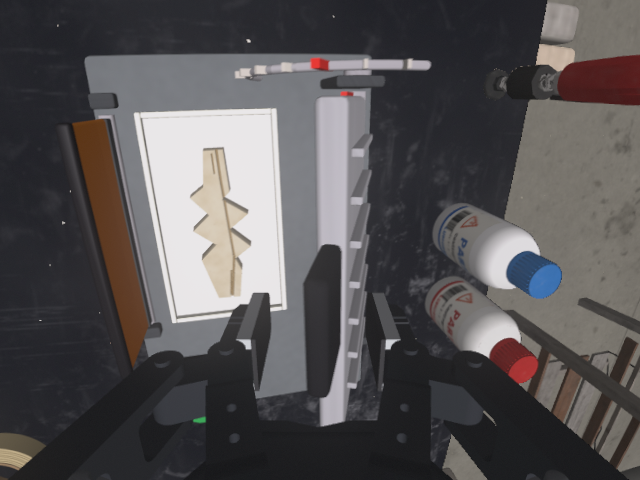

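>>> {"name": "servo_tool", "arguments": {"rows": [{"dx": -0.0014, "dy": 0, "dz": -0.0066, "wx": 0, "wy": 0, "wz": 0, "fingers": 0.5}, {"dx": -0.0014, "dy": 0, "dz": -0.0066, "wx": 0, "wy": 0, "wz": 0, "fingers": 0.5}, {"dx": -0.0014, "dy": 0, "dz": -0.0066, "wx": 0, "wy": 0, "wz": 0, "fingers": 0.5}, {"dx": -0.0014, "dy": 0, "dz": -0.0066, "wx": 0, "wy": 0, "wz": 0, "fingers": 0.5}, {"dx": 0, "dy": 0, "dz": 0, "wx": 0, "wy": 0, "wz": 0, "fingers": 0.5}]}}

```text
clock: 22.5
eef_pos: [619.6, 72.9, 144.3]
tool_rot: [-0.172, 1.358, -0.134]
force: [0.9, 0.9, 1.9]
width: 42.7
```

Run:
```python
from h import *
np.set_printoptions(precision=3,suppress=True)
stp(); s=ctrl.read_state(); print(s['qpos'])
im,i=snap('wrist','w25');snap('side','s25')
a=cv2.imread('pics/s25.png')[180:300,200:320];cv2.imwrite('pics/s25c.png',cv2.resize(a,None,fx=5,fy=5,interpolation=cv2.INTER_CUBIC))
p=np.load('st.npy')
for c in ('side','wrist'):print([(np.array(m['point']),round(m['conf'],2)) for m in ctrl.mark_of('lamp_tab',c)[:2]])
for a in (58,60,62,64,66,68): q=np.radians(a); X=T(p,[(80-128*np.cos(q),0,60+128*np.sin(q))]);print(a,proj('side',X).ravel(),proj('wrist',X,i).ravel())
```

```text
station xyz [ 11.4  -0.1 144.3] R [[0.21, -0.03, 0.98], [-0.03, 1.0, 0.04], [-0.98, -0.04, 0.21]] F [0.9 0.9 1.9] w 42.7 t 22.5
[-0.045  0.59  -0.24   1.874  0.423  0.527 -0.543]
[(array([285.2, 283.1]), 0.17)]
[(array([351.8, 315. ]), 0.85)]
58 [274.951 215.129] [330.618 311.974]
60 [273.051 214.1  ] [340.37  313.719]
62 [271.115 213.131] [350.369 315.293]
64 [269.145 212.224] [360.579 316.686]
66 [267.145 211.38 ] [370.961 317.887]
68 [265.117 210.601] [381.475 318.889]
```

View pics/s25c.png

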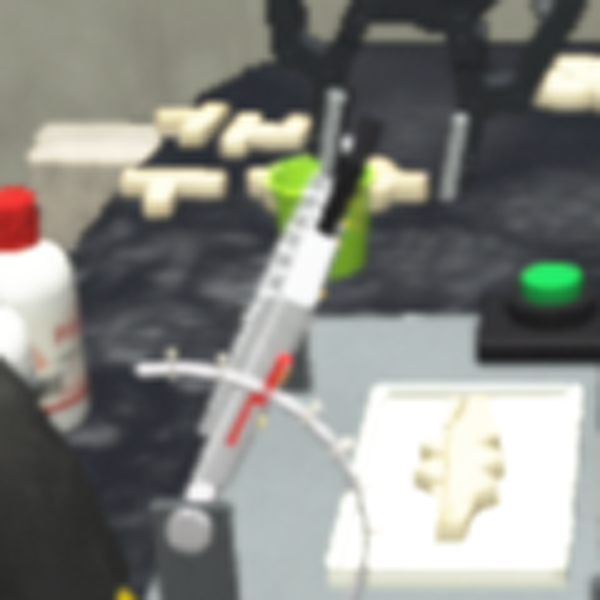

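View pics/w25.png

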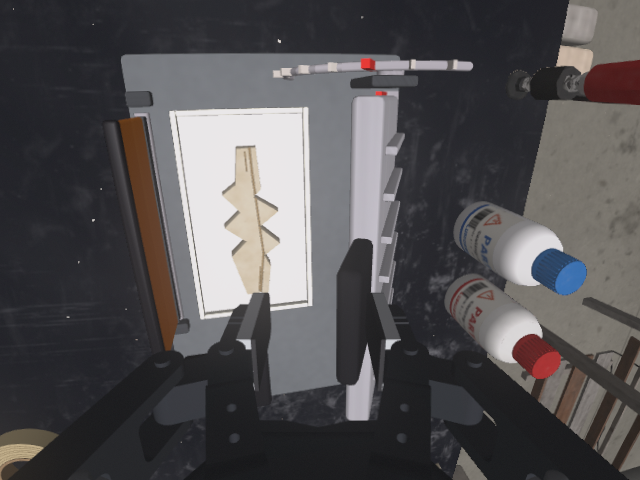

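>>> {"name": "servo_tool", "arguments": {"rows": [{"dx": -0.0006, "dy": 0, "dz": -0.003, "wx": 0, "wy": 0, "wz": 0, "fingers": 0.5}, {"dx": -0.0006, "dy": 0, "dz": -0.003, "wx": 0, "wy": 0, "wz": 0, "fingers": 0.5}, {"dx": 0, "dy": 0, "dz": 0, "wx": 0, "wy": 0, "wz": 0, "fingers": 0.5}]}}

```text
clock: 23.08
eef_pos: [615.1, 72.6, 143.8]
tool_rot: [-0.173, 1.359, -0.134]
force: [1.7, 0.7, -0.8]
width: 42.4
```

Run:
```python
from h import *
np.set_printoptions(precision=3,suppress=True)
stp(); s=ctrl.read_state()
im,i=snap('wrist','w26');snap('side','s26')
a=cv2.imread('pics/s26.png')[200:300,215:315];cv2.imwrite('pics/s26c.png',cv2.resize(a,None,fx=6,fy=6,interpolation=cv2.INTER_CUBIC))
a=cv2.imread('pics/w26.png')[40:200,250:450];cv2.imwrite('pics/w26c.png',cv2.resize(a,None,fx=4,fy=4,interpolation=cv2.INTER_CUBIC)[:600])
p=np.load('st.npy')
for c in ('side','wrist'):print([(np.array(m['point']),round(m['conf'],2)) for m in ctrl.mark_of('lamp_tab',c)[:2]])
for a in (56,58,60,62,64): q=np.radians(a); X=T(p,[(80-128*np.cos(q),0,60+128*np.sin(q)),(80-90*np.cos(q),104,60+90*np.sin(q))]);print(a,proj('side',X).ravel(),proj('wrist',X,i).ravel())
print(proj('side',T(p,[(80,104,60),(80,99,60)])))
```

```text
station xyz [  7.   -0.2 143.8] R [[0.21, -0.03, 0.98], [-0.03, 1.0, 0.04], [-0.98, -0.04, 0.21]] F [ 1.7  0.7 -0.8] w 42.4 t 23.075
[(array([269. , 211.2]), 0.65)]
[(array([352.8, 313.8]), 0.78)]
56 [276.812 216.217 260.132 251.303] [330.996 309.291 360.962  60.371]
58 [274.951 215.129 258.687 250.485] [340.531 311.176 367.97   60.082]
60 [273.051 214.1   257.214 249.711] [350.335 312.903 375.119  59.819]
62 [271.115 213.131 255.715 248.982] [360.375 314.459 382.389  59.584]
64 [269.145 212.224 254.191 248.299] [370.615 315.836 389.757  59.378]
[[237.456 285.713]
 [237.951 284.463]]
```

View pics/s26c.png

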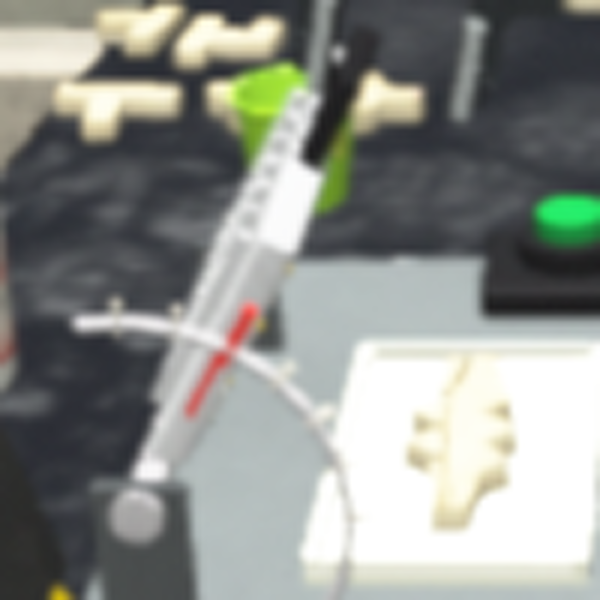

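View pics/w26c.png

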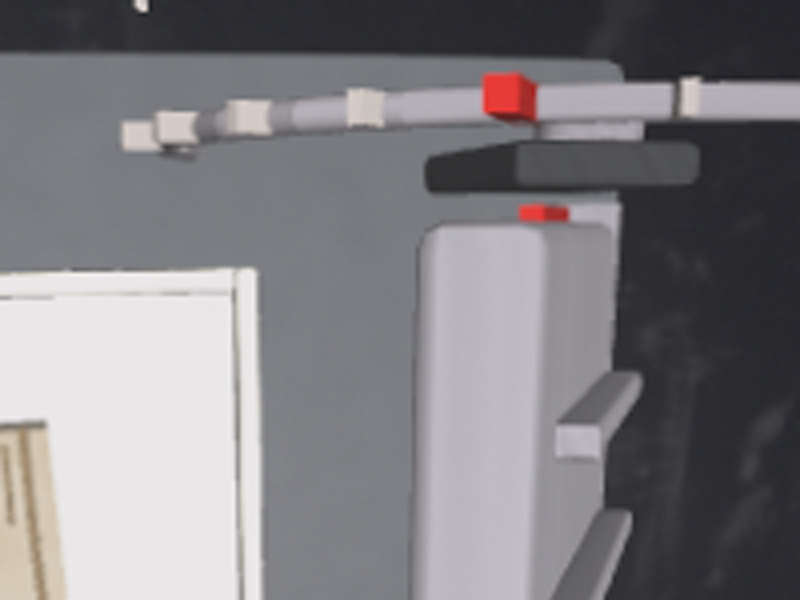

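>>> {"name": "servo_tool", "arguments": {"rows": [{"dx": 0.0017, "dy": 0, "dz": 0.008, "wx": 0, "wy": 0, "wz": 0, "fingers": 0.5}, {"dx": -0.03, "dy": 0, "dz": 0, "wx": 0, "wy": 0, "wz": 0, "fingers": 0.5}, {"dx": -0.05, "dy": 0, "dz": 0, "wx": 0, "wy": 0, "wz": 0, "fingers": 0.5}, {"dx": -0.05, "dy": 0, "dz": 0, "wx": 0, "wy": 0, "wz": 0, "fingers": 0.5}, {"dx": 0, "dy": 0, "dz": 0, "wx": 0, "wy": 0, "wz": 0, "fingers": 1}]}}

```text
clock: 23.9
eef_pos: [602.1, 76.2, 242.1]
tool_rot: [-0.166, 1.354, -0.127]
force: [0.1, -0.2, -0.1]
width: 25.1
```

Run:
```python
from h import *
np.set_printoptions(precision=2,suppress=True)
stp(); s=ctrl.read_state()
im,i=snap('wrist','w27');sm,si=snap('side','s27')
p=np.load('st.npy')
for c in ('side','wrist'):print([(np.array(m['point']),round(m['conf'],2)) for m in ctrl.mark_of('lamp_tab',c)[:2]])
for a in (56,58,60,62,64): q=np.radians(a); X=T(p,[(80-128*np.cos(q),0,60+128*np.sin(q)),(80-90*np.cos(q),104,60+90*np.sin(q))]);print(a,proj('side',X).ravel(),proj('wrist',X,i).ravel())
def red(im): 
    h=cv2.cvtColor(im,cv2.COLOR_RGB2HSV); return (((h[...,0]<6)|(h[...,0]>174))&(h[...,1]>120)&(h[...,2]>120)).astype(np.uint8)
m=red(sm); m[:,:235]=0;m[:,290:]=0;m[:230]=0;m[300:]=0
ys,xs=np.nonzero(m); print(sorted(zip(ys.tolist(),xs.tolist())))
a=cv2.imread('pics/s27.png')[200:300,215:315];cv2.imwrite('pics/s27c.png',cv2.resize(a,None,fx=6,fy=6,interpolation=cv2.INTER_CUBIC))
for ang in (56,58,60,62,64):
  q=np.radians(ang); print(ang,'pointer y93',proj('side',T(p,[(80-r*np.cos(q),93,60+r*np.sin(q)) for r in (40,60,80)])).ravel())
```

```text
station xyz [ -5.8   4.1 242.1] R [[0.21, -0.03, 0.98], [-0.03, 1.0, 0.04], [-0.98, -0.04, 0.21]] F [ 0.1 -0.2 -0.1] w 25.1 t 23.9
[(array([272.3, 213.8]), 0.87)]
[(array([326.1, 242. ]), 0.94)]
56 [276.81 216.22 260.13 251.3 ] [314.57 237.6  332.91  80.8 ]
58 [274.95 215.13 258.69 250.49] [320.49 238.36 337.19  80.69]
60 [273.05 214.1  257.21 249.71] [326.56 239.05 341.54  80.58]
62 [271.11 213.13 255.71 248.98] [332.76 239.66 345.96  80.48]
64 [269.15 212.22 254.19 248.3 ] [339.06 240.2  350.44  80.39]
[(251, 256), (252, 255), (252, 256), (252, 257), (253, 255), (253, 256), (254, 254), (254, 255), (255, 254), (255, 255), (256, 253), (256, 254), (259, 251), (259, 252), (260, 250), (260, 251), (260, 252), (261, 250), (263, 249), (265, 248), (266, 247), (267, 247)]
56 pointer y93 [248.3  268.15 253.31 260.53 258.41 252.79]
58 pointer y93 [247.67 267.8  252.37 260.01 257.15 252.07]
60 pointer y93 [247.04 267.47 251.41 259.51 255.86 251.4 ]
62 pointer y93 [246.39 267.16 250.43 259.03 254.55 250.76]
64 pointer y93 [245.74 266.87 249.44 258.59 253.21 250.16]
```

View pics/s27c.png

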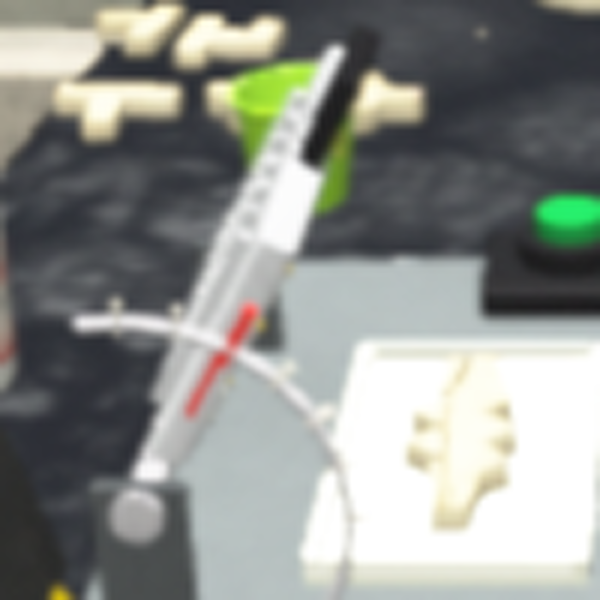

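View pics/w27.png

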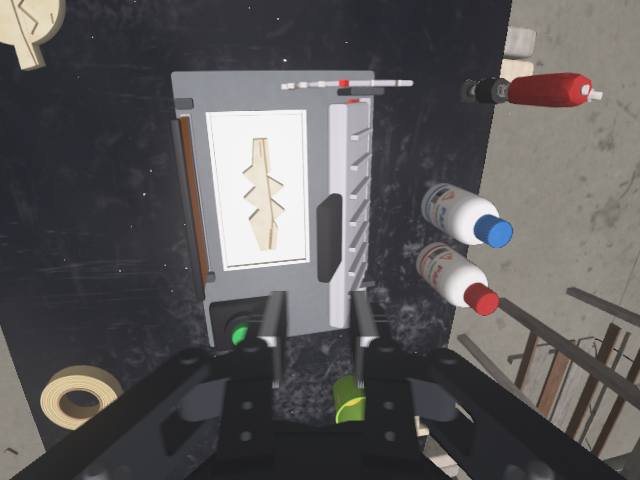

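Run:
```python
from h import *
np.set_printoptions(precision=4,suppress=True)
p=np.load('st.npy'); s=ctrl.read_state(); R=Ro.from_euler('xyz',s['tool_rot']).as_matrix()
Rt=Ro.from_euler('z',p[2]).as_matrix()@np.array([[0,0,1],[0,1,0],[-1,0,0]])
rv=np.degrees(Ro.from_matrix(R.T@Rt).as_rotvec())/6; print('rot units',rv)
tgt=T(p,[(-50,-155,120)])[0]; d=tgt-s['eef_pos']; print('after-rot tool units',Rt.T@d/750, 'now',s['eef_pos'])
for z in (50,55,60,65): print(z,proj('side',T(p,[(-50,-155,z)])),proj('wrist',T(p,[(-50,-155,z)])))
print([(np.array(m['point']),round(m['conf'],2)) for m in ctrl.mark_of('start_button_top','side')[:2]],[(np.array(m['point']),round(m['conf'],2)) for m in ctrl.mark_of('start_button_top','wrist')[:2]])
```

```text
rot units [-0.1469  1.969   0.3686]
after-rot tool units [ 0.1571 -0.2109 -0.0562] now [600.1723  75.165  237.7942]
50 [[310.013  237.8441]] [[248.2446 334.0136]]
55 [[309.962  235.9943]] [[248.3824 336.7086]]
60 [[309.9109 234.1379]] [[248.5239 339.4647]]
65 [[309.8595 232.2749]] [[248.669  342.2837]]
[] [(array([244. , 338.7]), 0.68)]
```

>>> {"name": "servo_tool", "arguments": {"rows": [{"dx": 0, "dy": 0, "dz": 0, "wx": -0.07, "wy": 0.98, "wz": 0.18, "fingers": 1}, {"dx": 0, "dy": 0, "dz": 0, "wx": -0.07, "wy": 0.98, "wz": 0.18, "fingers": 1}, {"dx": 0, "dy": -0.05, "dz": -0.016, "wx": 0, "wy": 0, "wz": 0, "fingers": 1}, {"dx": 0, "dy": -0.06, "dz": -0.02, "wx": 0, "wy": 0, "wz": 0, "fingers": 1}, {"dx": 0, "dy": -0.06, "dz": -0.02, "wx": 0, "wy": 0, "wz": 0, "fingers": 1}]}}

```text
clock: 24.82
eef_pos: [565.1, -55.2, 237.9]
tool_rot: [0.013, 1.569, 0.067]
force: [1.3, -1.2, -0.3]
width: -0.2
```

>>> {"name": "servo_tool", "arguments": {"rows": [{"dx": 0.02, "dy": -0.041, "dz": 0, "wx": 0, "wy": 0, "wz": 0, "fingers": 1}, {"dx": 0.06, "dy": 0, "dz": 0, "wx": 0, "wy": 0, "wz": 0, "fingers": 1}, {"dx": 0.06, "dy": 0, "dz": 0, "wx": 0, "wy": 0, "wz": 0, "fingers": 1}, {"dx": 0.02, "dy": 0, "dz": 0, "wx": 0, "wy": 0, "wz": 0, "fingers": 1}, {"dx": 0, "dy": 0, "dz": 0, "wx": 0, "wy": 0, "wz": 0, "fingers": 1}]}}

```text
clock: 25.45
eef_pos: [567.6, -84.4, 118.3]
tool_rot: [0.103, 1.569, 0.156]
force: [-0.3, -0.1, -0.1]
width: -0.0
```

Run:
```python
from h import *
np.set_printoptions(precision=2,suppress=True)
stp(); im,i=snap('wrist','w28'); sm,si=snap('side','s28')
p=np.load('st.npy')
for z in (50,55,60,65): print(z,proj('side',T(p,[(-50,-155,z)])),proj('wrist',T(p,[(-50,-155,z)]),i))
print([(np.array(m['point']),round(m['conf'],2)) for m in ctrl.mark_of('start_button_top','side')[:2]],[(np.array(m['point']),round(m['conf'],2)) for m in ctrl.mark_of('start_button_top','wrist')[:2]])
a=cv2.imread('pics/s28.png')[160:320,200:400];cv2.imwrite('pics/s28c.png',cv2.resize(a,None,fx=3.7,fy=3.7,interpolation=cv2.INTER_CUBIC))
```

```text
station xyz [ -49.  -154.4  118.3] R [[0.0, -0.05, 1.0], [0.0, 1.0, 0.05], [-1.0, 0.0, 0.0]] F [-0.3 -0.1 -0.1] w -0.0 t 25.45
50 [[310.01 237.84]] [[315.73 241.24]]
55 [[309.96 235.99]] [[315.7  243.76]]
60 [[309.91 234.14]] [[315.68 246.39]]
65 [[309.86 232.27]] [[315.65 249.12]]
[(array([308.5, 234.4]), 0.65)] [(array([314.7, 245. ]), 0.82)]
```

View pics/w28.png

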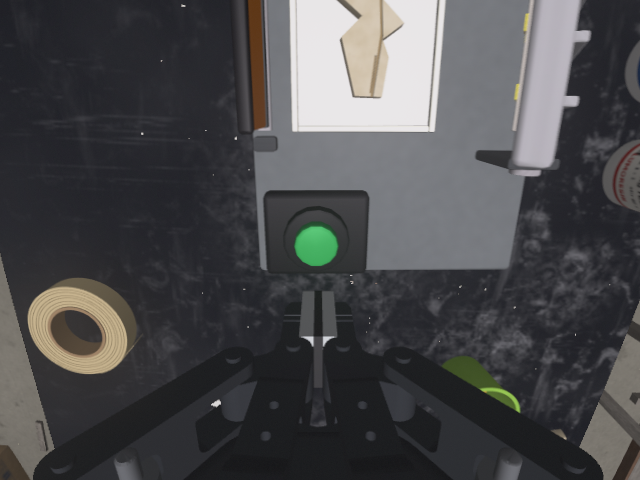

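View pics/s28c.png

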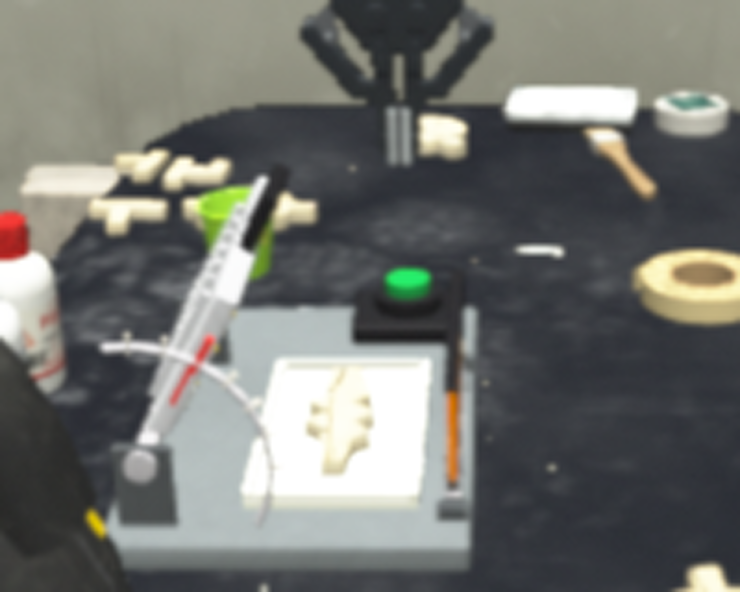

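>>> {"name": "servo_tool", "arguments": {"rows": [{"dx": 0.03, "dy": 0, "dz": -0.001, "wx": 0, "wy": 0, "wz": 0, "fingers": 1}, {"dx": 0.04, "dy": 0, "dz": 0, "wx": 0, "wy": 0, "wz": 0, "fingers": 1}, {"dx": 0.026, "dy": 0, "dz": 0, "wx": 0, "wy": 0, "wz": 0, "fingers": 1}, {"dx": 0, "dy": 0, "dz": 0, "wx": 0, "wy": 0, "wz": 0, "fingers": 1}]}}

```text
clock: 26.15
eef_pos: [567.3, -84.7, 47.0]
tool_rot: [-0.099, 1.568, -0.046]
force: [-0.3, 0.9, 0.2]
width: -0.2
```

>>> {"name": "servo_tool", "arguments": {"rows": [{"dx": 0.006, "dy": 0, "dz": 0, "wx": 0, "wy": 0, "wz": 0, "fingers": 1}, {"dx": 0, "dy": 0, "dz": 0, "wx": 0, "wy": 0, "wz": 0, "fingers": 1}]}}

```text
clock: 26.4
eef_pos: [568.2, -84.8, 43.5]
tool_rot: [-0.115, 1.565, -0.062]
force: [-0.5, -0.9, -0.0]
width: 0.1
```

>>> {"name": "servo_tool", "arguments": {"rows": [{"dx": 0.005, "dy": 0, "dz": 0, "wx": 0, "wy": 0, "wz": 0, "fingers": 1}, {"dx": 0, "dy": 0, "dz": 0, "wx": 0, "wy": 0, "wz": 0, "fingers": 1}]}}

```text
clock: 26.65
eef_pos: [567.5, -84.7, 38.9]
tool_rot: [-0.087, 1.567, -0.033]
force: [0.3, 0.0, -0.2]
width: 0.1
```

>>> {"name": "servo_tool", "arguments": {"rows": [{"dx": 0.004, "dy": 0, "dz": 0, "wx": 0, "wy": 0, "wz": 0, "fingers": 1}, {"dx": 0, "dy": 0, "dz": 0, "wx": 0, "wy": 0, "wz": 0, "fingers": 1}]}}

```text
clock: 26.9
eef_pos: [567.7, -84.7, 35.9]
tool_rot: [-0.098, 1.567, -0.045]
force: [0.4, -0.5, 3.9]
width: 0.1
```

>>> {"name": "servo_tool", "arguments": {"rows": [{"dx": 0.004, "dy": 0, "dz": 0, "wx": 0, "wy": 0, "wz": 0, "fingers": 1}, {"dx": 0, "dy": 0, "dz": 0, "wx": 0, "wy": 0, "wz": 0, "fingers": 1}]}}

```text
clock: 27.15
eef_pos: [567.7, -84.7, 32.9]
tool_rot: [-0.1, 1.567, -0.047]
force: [-0.8, -0.1, 4.8]
width: -0.0
```

>>> {"name": "servo_tool", "arguments": {"rows": [{"dx": 0.003, "dy": 0, "dz": 0, "wx": 0, "wy": 0, "wz": 0, "fingers": 1}, {"dx": 0, "dy": 0, "dz": 0, "wx": 0, "wy": 0, "wz": 0, "fingers": 1}]}}

```text
clock: 27.4
eef_pos: [567.8, -84.7, 32.3]
tool_rot: [-0.24, 1.566, -0.186]
force: [-3.7, 0.9, 17.5]
width: 0.1
```

>>> {"name": "servo_tool", "arguments": {"rows": [{"dx": 0.001, "dy": 0, "dz": 0, "wx": 0, "wy": 0, "wz": 0, "fingers": 1}, {"dx": 0, "dy": 0, "dz": 0, "wx": 0, "wy": 0, "wz": 0, "fingers": 1}]}}

```text
clock: 27.65
eef_pos: [567.8, -84.8, 32.2]
tool_rot: [-0.284, 1.566, -0.231]
force: [-4.9, -0.3, 21.5]
width: 0.2
```

>>> {"name": "servo_tool", "arguments": {"rows": [{"dx": -0.02, "dy": 0, "dz": 0, "wx": 0, "wy": 0, "wz": 0, "fingers": 1}, {"dx": -0.05, "dy": 0, "dz": 0, "wx": 0, "wy": 0, "wz": 0, "fingers": 1}, {"dx": -0.06, "dy": 0, "dz": 0, "wx": 0, "wy": 0, "wz": 0, "fingers": 1}, {"dx": -0.06, "dy": 0, "dz": 0, "wx": 0, "wy": 0, "wz": 0, "fingers": 1}, {"dx": 0, "dy": 0, "dz": 0, "wx": 0, "wy": 0, "wz": 0, "fingers": 1}]}}

```text
clock: 28.28
eef_pos: [569.6, -84.7, 175.8]
tool_rot: [-0.113, 1.56, -0.06]
force: [0.9, -0.7, -1.4]
width: -0.1
```

Run:
```python
from h import *
np.set_printoptions(precision=2,suppress=True)
stp(); im,i=snap('wrist','w30'); sm,si=snap('side','s30'); snap('top','t30')
p=np.load('st.npy')
for l in ('lamp_tab','shield_edge','start_button_top','zig_b','bed'):
  for c in ('side','wrist'): print(l,c,[(np.array(m['point']),round(m['conf'],2)) for m in ctrl.mark_of(l,c)[:1]])
for a in (58,60,62): q=np.radians(a); X=T(p,[(80-128*np.cos(q),0,60+128*np.sin(q))]);print(a,proj('side',X).ravel(),proj('wrist',X,i).ravel())
q=np.radians(90);print(proj('side',T(p,[(-85,0,96),(-50,-155,58)])))
a=cv2.imread('pics/s30.png')[180:320,200:380];cv2.imwrite('pics/s30c.png',cv2.resize(a,None,fx=4,fy=4,interpolation=cv2.INTER_CUBIC))
```

```text
station xyz [ -46.9 -154.8  175.8] R [[0.01, -0.05, 1.0], [-0.0, 1.0, 0.05], [-1.0, -0.0, 0.01]] F [ 0.9 -0.7 -1.4] w -0.1 t 28.275
lamp_tab side [(array([267.1, 208.9]), 0.96)]
lamp_tab wrist [(array([116. , 289.2]), 0.61)]
shield_edge side [(array([319.3, 246.6]), 0.54)]
shield_edge wrist [(array([352.8,  18.8]), 0.74)]
start_button_top side [(array([310.6, 232.8]), 0.39)]
start_button_top wrist [(array([313.8, 218.6]), 0.72)]
zig_b side [(array([291.5, 274.3]), 0.69)]
zig_b wrist [(array([354.2,  17.3]), 0.75)]
bed side [(array([290.9, 275. ]), 0.66)]
bed wrist [(array([349.7,  15.9]), 0.83)]
58 [274.95 215.13] [463.11 -71.09]
60 [273.05 214.1 ] [474.72 -73.31]
62 [271.11 213.13] [486.66 -75.38]
[[322.37 246.87]
 [309.93 234.88]]
```

View pics/s30c.png

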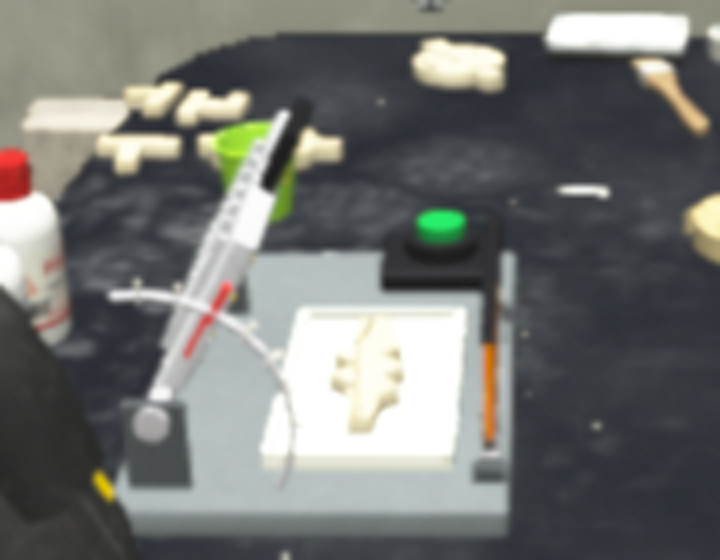

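View pics/t30.png

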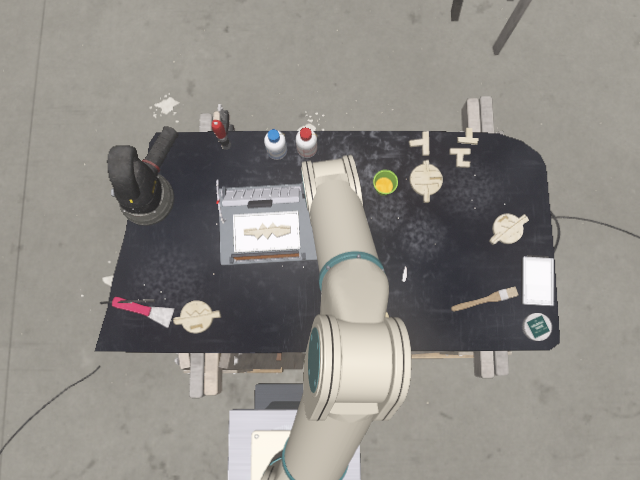

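Run:
```python
from h import *
a=cv2.imread('pics/s27.png').astype(int)[195:300,215:290];b=cv2.imread('pics/s30.png').astype(int)[195:300,215:290]
print('lamp region diff max/mean',abs(a-b).max(),abs(a-b).mean()); stp()
print(ctrl.finish_job())
```

```text
lamp region diff max/mean 3 0.4923597883597884
station xyz [ -49.6 -154.6  172.1] R [[0.0, -0.05, 1.0], [0.0, 1.0, 0.05], [-1.0, -0.0, 0.0]] F [-0.1 -0.1  0.2] w 0.0 t 28.925
the job is handed in; nothing more can be done
None
```

I carried out all four steps in the order asked and handed the job in at 28.9 s. The arm was clear of everything by then.

- **Zigzag casting:** it lies flat and near the middle of the white tray. In the last side picture its mark is within about 1 px of the tray centre.
- **Amber shield:** I pushed it up to its stop, where the wrist force rose to 15 N without further movement. The side picture puts it at about 90 degrees.
- **Lamp panel:** my estimates at the end of the move ran from 59.9 to 60.7 degrees, and the pointer is in line with the long red mark.
- **Start button:** I pressed it about 6 mm, with about 5 N on the spring and then 21 N at the bottom, and let go. It looks out again in the picture.
- **Cup, tape roll and front-left disc:** I never touched them. The cup and disc stand where they were in the last top picture. The arm hid the tape roll in that view, but it appeared in its place in the wrist picture taken just before the press.

What failed or disagreed:

- **First grasp:** the fingers shut above the casting without touching it, because the real fingertips sit about 19–24 mm behind the reported TCP. I allowed for this from then on.
- **Lamp fold:** gripping the tab took the lamp only to about 66 degrees before a wrist joint came near its limit. The wrist force reached about 39 N there. I let go and nudged the tab to 60 degrees with one finger.
- **Last lamp reading:** the network's final reading of the tab in the side view suggested about 66 degrees. I rejected it because that part of the picture had not changed since the 60-degree readings.

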